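# Fit out and close a small power module

## Robot

A 6-joint arm with a two-finger parallel gripper is mounted at the origin on a cart in front of the work surface, level with it; the furniture and walls round the work are solid. World frame = base frame: x ahead of the robot, y to its left, z up, the work surface at z = 0. Lengths are in m, angles in degrees, forces in N, time in s.
With the tool pointing down it reaches from about 0.425 to 0.95 m from the base axis. Payload 3.5 kg.
Tool frame: the origin (TCP) lies midway between the tips of the shut fingers; the grasp point (between the pads) lies 19 mm behind it; z points along the fingers, y is the direction in which the jaws open and shut (so a half turn about z gives the same grasp; the last joint's range is limited). The gripper opens to 85 mm and grips with 20 to 120 N. Pads are 22 mm wide; open, the fingers measure 114 mm over their backs; the gripper's body (76 mm by 85 mm) begins 54 mm behind the grasp point. The pads swing forward as they close: fully open they stand 13 mm farther back than shut.
Start: joints at [-78.553, 16.404, 90.338, -0, 73.258, -8.594], TCP at [0.231, -0.634, 0.231] pointing down, gripper open.
Joint ranges: [-158.93, 158.93], [-51.34, 127.21], [12.03, 142.37], [-87.48, 267.48], [13.55, 161.25], [-162.69, 162.69]. Speed limits (degrees/s): [159.86, 159.86, 180, 180, 180, 180].

## Interface

Orientations are given as [roll, pitch, yaw] about the fixed x, y, z axes, in that order (R = Rz(yaw) Ry(pitch) Rx(roll)).
In Python, from station import manip, vision, finder gives the robot as it stands.
- The arm moves only by the tool step_arm, never from a script. Its argument "plan" is a list of rows, each a list of 3 entries, a list of its own where there are three numbers: the shift along the tool's x, y, z in m, then the turn, a rotation vector about the tool's x, y, z in degrees, then the finger opening in m, from 0 to 0.0854. A call has 1 to 5 rows; each row is the pose to reach, as a shift and turn from the pose commanded when the call began, along the tool's axes at that moment; what a row does not reach only later rows make up. A row lasts 1/12 s, in which the tool goes at most 41.7 mm and 7.16 degrees, less where a joint would pass 70% of its speed; a pose out of reach is approached as far as the arm can. A call with a gripper value outside its range is refused whole. The fingers move at their own pace and stop on an object; "force" is the grip in N (left out, the last holds). Time passes only in rows, so rows that repeat a pose let the fingers close. It gives the time, the measured TCP pose, the force and the opening at its end, in the units of the state.
- manip.read_state(): the state, without advancing time (a new reading comes with each control period).
- vision.read_camera(name): name is "scene" or "top" or "wrist"; returns the picture (400x640x3 uint8, red, green, blue); there is no depth.
- vision.camera_info(name): a dict with "fx", "fy", "cx", "cy" (pixels), "R" (3x3) and "t" (3): a world point X has camera coordinates R X + t; the wrist camera has in their place "mount" (4x4, takes a point from camera to tool coordinates, whose origin is the TCP and whose axes are the flange's). Camera axes: x right, y down, z forward; pixel columns grow to the right and rows downward; lengths in m; the calibration is good to about 2 mm. A picture is of the moment at which its call begins: read the wrist's pose just before it. camera_info takes no time and is no camera call.
- manip.job_done(): hands the job in, once; it reports no verdict.
Trained networks look in the newest picture that a camera, given by its name, has taken for a name from the list of things; names that differ only in an ending like _2 or _b are one class to them, and where a whole thing is asked for, a point or a joint stands for the part that bears it (a point fixed in the world has none). Each returns a list of dicts, best first, with "score" (0 to 1); they miss things now and then, are a little off and sometimes report something else, mostly with a low value. They report only what shows in the picture. A call takes as long as a camera call. They do not tell look-alikes from the thing itself.
- finder.look_for(camera, thing): "extent" ([left, top, right, bottom] in pixels, round what is visible of it).
- finder.regions_of(camera, thing): "region" (400x640 bool, what is visible of it) and "extent" ([left, top, right, bottom] in pixels, round what is visible of it).
- finder.mark_of(camera, thing): "point" ([column, row] in pixels: a listed point, or the origin of a listed thing).
The state is a dict: "time": time; "qpos": joint angles; "qd": joint speeds; "joint_torque": joint torques, N m; "ee_pos": TCP position; "orientation": TCP orientation; "wrist_force": force on the tool from outside, world axes, zero at the start; "moment": the same for the moment, N m; "gripper_width": finger opening in m.
Only numpy, scipy, OpenCV 4.12 (cv2) and the standard library are available. Lean on these libraries where they do the work, as an engineer would, in place of code of your own. Each camera call takes 0.05 s, during which the arm holds its last target.

## Task

Build up the small power module in the open aluminium chassis: pick its three parts out of the things on the bench - the small green circuit board, the finned heat sink and the copper-wound ring choke - and set each down flat in the mount made for it (board between the rails of the grey carrier with its long way along the rails, heat sink square in the copper frame, choke in the round black cup). When all three are seated, close the chassis by setting the white slotted cover squarely over it, so that it rests on both end walls with its flanges hanging down outside them, centred along its length. Leave the larger blue circuit board and the green terminal plug where they lie, and let go of everything at the end.

Things in the scene. Friction and masses are not known exactly. Their poses are not given: they have to be found in the camera images.
- board_c (a point): small green circuit board with one long dark block, lying flat, 34 (its x) x 50 (its y) mm, bare board 4 mm thick, parts on it up to 14 mm high, 20 g. Point: centre of the bare board, 2 mm above its underside. Take it by its two SHORT ends (fingers close along its y, tips down at the board's edge): in the chassis only those ends are free for fingers
- sink_c (a point): light grey finned heat sink, 24 (its x) x 30 (its y) x 18 mm high, solid for gripping, standing on its base; 22 g. Point: its centre, 9 mm above the underside. Take it across its 24 mm (along its x)
- choke_c (a point): ring choke, yellow ring wound with copper wire, lying flat, 36 mm across, 13 mm high; its hole is not usable, grip it across the outside; 20 g. Point: its centre, 6.5 mm above the underside
- cover_c (a point): white slotted aluminium cover, 66 (its x) x 170 (its y) x 14 mm high, top 2 mm thick, a 2 mm flange hanging down along each long side (62 mm clear between), ends open, 130 g, lies flanges down. Point: its centre, 7 mm above the flange edges. Take it across the flanges (66 mm, along its x) at the middle; either way round is right
- cover_seat (a point): open aluminium chassis, immovable: floor 58 (its x) x 172 (y) mm, top 6 mm above the bench; end walls 54 mm wide, outer faces 85 mm from the middle along y, tops 38 mm up, with tabs reaching inward to 72 mm from the middle; long sides open for fingers. The three mounts stand in a row along y, 48 mm apart, in any order. Point: where the closed cover's centre comes, 33 mm above the bench
- board_carrier_seat (a point): grey carrier in the chassis: two rails along its x, which lies across the chassis; their ledges carry the board 14 mm above the bench; rails lean outwards, 37 mm apart near the foot, 42 mm at the top, 21 mm up. Point: where the seated board's centre comes, 16 mm above the bench; the board's long side (its y) lies along this x
- sink_seat_seat (a point): copper frame with a pale pad in the chassis: 29 (x) x 33 (y) mm inside at its foot, lips lean outwards and end 13 mm above the bench. Point: where the centre of the seated heat sink comes, 18 mm above the bench (heat sink stands 9 mm above the bench); heat sink's y along this y, either way round; x lies across the chassis
- choke_cup_seat (a point): round black cup in the chassis, about 39 mm inside at its foot, wider above, rim 13 mm above the bench. Point: where the centre of the seated choke comes, 15.5 mm above the bench (the choke rests 9 mm above the bench); x lies across the chassis
- blue_board_c (a point): larger blue circuit board with coloured parts, 58 x 90 mm, lying flat; not part of the job, leave it. Point: centre of the bare board, 2 mm up
- plug_c (a point): green terminal plug, 30 x 18 x 12 mm; not part of the job, leave it. Point: its centre, 6 mm up
Not all that is in view belongs to the job. Leave any purple look-alike of the part that bears sink_c alone.

How it is judged:
By the outcome, as a careful person would: the job done as asked, in the order asked, and still so for the second after the job is handed in, with the robot touching nothing.
It also fails if it takes over 99 s, if anything falls off the work surface, if the arm or the gripper's body presses on something with over 40 N, if the wrist force passes 120 N, or if a joint passes its speed limit or range.

## Working session

There is one attempt and no reset: what is moved stays moved. The work goes in short steps, Python scripts to look and compute and a tool call to move; the robot and the scene stay as the last step left them, time stands still between calls to the robot, and variables do not carry over. Pictures are saved under pics/ and viewed, and the job is handed in when it is done.

Besides the shell and the picture viewer there is one more tool, called after "Call:" by a JSON object that holds its "op" and its "data". step_arm: Moves the arm, as the interface text tells. Its arguments: {"type":"object","properties":{"plan":{"type":"array"},"force":{"type":"number"}},"required":["plan"]}

```bash
ls; mkdir -p pics; python3 - <<'E'
from station import manip, vision, finder
import cv2
print(manip.read_state())
for n in ["scene","top","wrist"]:
    im=vision.read_camera(n); cv2.imwrite(f"pics/a_{n}.png",im[:,:,::-1]); print(n,vision.camera_info(n))
E
```

```text
pics
{'time': 0.0, 'qpos': array([-7.85527314e+01,  1.64552442e+01,  9.04201681e+01, -1.07984204e-03,
        7.32591591e+01, -8.59376457e+00]), 'qd': array([ 0.02102538,  0.01929815, -0.09368052, -0.02041615,  0.05083115,
        0.03825412]), 'joint_torque': array([ 9.64218889e-04, -4.05973077e+01, -2.92627752e+01, -1.24029739e-04,
        5.73988058e-03,  1.37417902e-05]), 'ee_pos': array([ 0.23121935, -0.63348074,  0.22995113]), 'orientation': array([-1.79866785e+02, -1.90869331e-02,  2.00413232e+01]), 'wrist_force': array([-0.6540713 , -0.52076372, -0.35612593]), 'moment': array([-0.02015682, -0.00225194, -0.00128526]), 'gripper_width': 0.08533062743683702}
scene {'fx': 451.9247459668794, 'fy': 451.9247459668794, 'cx': 319.6660794385745, 'cy': 196.37478672696435, 'R': array([[-0.60459833, -0.79641638, -0.01348383],
       [-0.36332678,  0.29080453, -0.88511376],
       [ 0.70884025, -0.53023927, -0.46517933]]), 't': array([0.27325901, 0.23345365, 0.71230577])}
top {'fx': 395.4783607818869, 'fy': 395.4783607818869, 'cx': 318.60225033851043, 'cy': 199.4474874489881, 'R': array([[ 0.02972722, -0.99955018, -0.00396675],
       [-0.98858476, -0.02881421, -0.14788478],
       [ 0.14770396,  0.00831767, -0.98899664]]), 't': array([-0.0042588 ,  0.51239952,  0.8358405 ])}
wrist {'fx': 289.64993224209155, 'fy': 289.64993224209155, 'cx': 320.12949237410766, 'cy': 197.76517279561364, 'mount': array([[-2.29576938e-05, -9.44607255e-01, -3.28202883e-01,
         8.49102258e-02],
       [ 9.99999335e-01,  3.56652507e-04, -1.09643834e-03,
         3.18086532e-04],
       [ 1.15275799e-03, -3.28202690e-01,  9.44606619e-01,
        -1.41450747e-01],
       [ 0.00000000e+00,  0.00000000e+00,  0.00000000e+00,
         1.00000000e+00]])}
```

View pics/a_top.png

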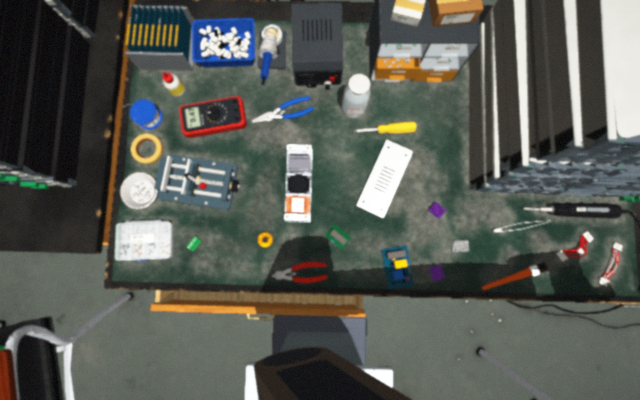

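View pics/a_scene.png

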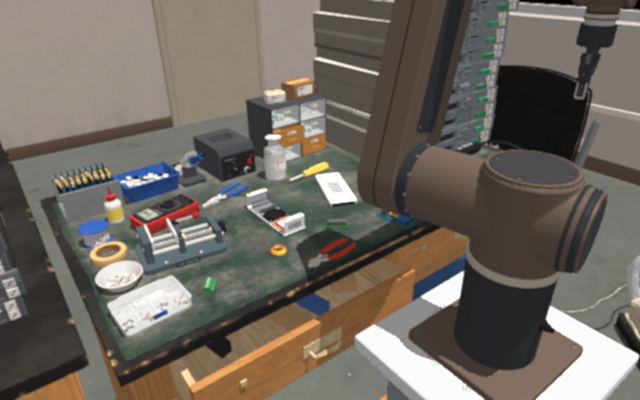

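View pics/a_wrist.png

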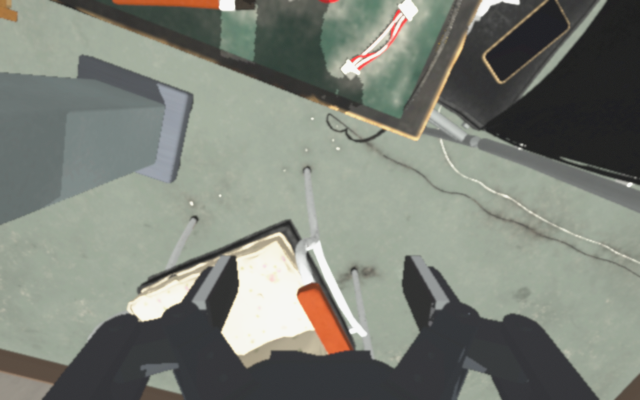

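Top view: the chassis is at (298,183) and the cover at (384,178). Candidates for each part:
- **Board:** small green board at (338,236). It could be confused with the green plug at (193,243) or the blue board at (397,265).
- **Heat sink:** grey block at (461,246). The purple look-alikes are at (436,209) and (436,272).
- **Choke:** ring at (265,240). It could be confused with the tape roll at (146,149).

I'll check these choices in one close crop.

```bash
cat > h.py <<'E'
from station import manip, vision, finder
import cv2, numpy as np
from scipy.spatial.transform import Rotation as Rn
def cam(name, st=None):
    c=vision.camera_info(name)
    if 'mount' in c:
        st=st or manip.read_state()
        T=np.eye(4);T[:3,:3]=Rn.from_euler('xyz',st['orientation'],degrees=True).as_matrix();T[:3,3]=st['ee_pos']
        W=T@np.array(c['mount']); R=W[:3,:3].T; t=-R@W[:3,3]
    else: R=np.array(c['R']);t=np.array(c['t'])
    K=np.array([[c['fx'],0,c['cx']],[0,c['fy'],c['cy']],[0,0,1]])
    return K,R,t
def px2w(C,uv,z):
    K,R,t=C; d=R.T@np.linalg.solve(K,[uv[0],uv[1],1]); o=-R.T@t
    return o+d*(z-o[2])/d[2]
def w2px(C,X):
    K,R,t=C; p=K@(R@np.asarray(X,float)+t); return p[:2]/p[2]
E
python3 - <<'E'
from h import *
im=vision.read_camera("top")
c=im[130:295,170:490]
cv2.imwrite("pics/b_top.png",cv2.resize(c,None,fx=2.5,fy=2.5,interpolation=cv2.INTER_CUBIC)[:,:,::-1])
C=cam("top")
for n,z in [("board_c",.002),("sink_c",.009),("choke_c",.0065),("cover_c",.007),("cover_seat",.033),("board_carrier_seat",.016),("sink_seat_seat",.018),("choke_cup_seat",.0155),("blue_board_c",.002),("plug_c",.006)]:
    r=finder.mark_of("top",n)
    for d in r[:3]: print(n,round(d['score'],2),np.round(d['point'],1),np.round(px2w(C,d['point'],z),4)[:2])
E
```

```text
board_c 0.54 [334.3 235.6] [ 0.4358 -0.027 ]
sink_c 0.76 [458.2 247.7] [ 0.4165 -0.3048]
sink_c 0.69 [434.9 272. ] [ 0.3613 -0.2519]
sink_c 0.51 [439.3 212.7] [ 0.4942 -0.2637]
choke_c 0.65 [265.2 239.2] [0.4228 0.1289]
cover_c 0.91 [382. 179.] [ 0.5689 -0.1336]
cover_c 0.57 [296.2 184.2] [0.5509 0.0637]
cover_seat 0.73 [294.5 182.5] [0.5498 0.0659]
board_carrier_seat 0.72 [300.2 162.9] [0.5993 0.0558]
sink_seat_seat 0.97 [298.7 202.2] [0.5077 0.0558]
sink_seat_seat 0.62 [266.9 240.7] [0.4191 0.1234]
choke_cup_seat 0.87 [298.6 185.1] [0.5474 0.0576]
blue_board_c 0.61 [397.6 267.8] [ 0.3679 -0.1705]
plug_c 0.52 [190.1 245.3] [0.4041 0.2977]
plug_c 0.43 [334.  232.8] [ 0.4418 -0.026 ]
```

View pics/b_top.png

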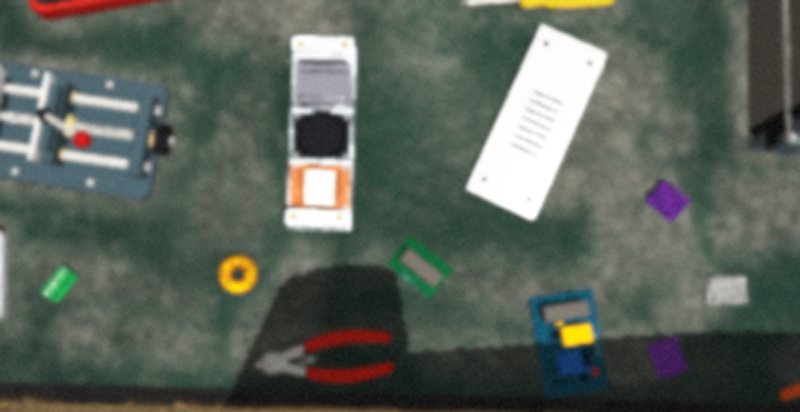

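The crop confirms the choices: small green board with the dark block at (338,236), light grey finned sink at (461,246) with purple ones to leave at (436,209)/(436,272), and copper-yellow ring at (265,240). I'll start with the sink.

```bash
cat >> h.py <<'E'
def go(p,yaw,st=None):
    st=st or manip.read_state()
    R=Rn.from_euler('xyz',st['orientation'],degrees=True); T=Rn.from_euler('xyz',[180,0,yaw],degrees=True)
    s=R.inv().apply(np.array(p)-st['ee_pos']); r=(R.inv()*T).as_rotvec(degrees=True)
    print('t',round(st['time'],2),'at',np.round(st['ee_pos'],4),np.round(st['orientation'],2),'shift',np.round(s,4),'turn',np.round(r,2))
E
python3 -c "
from h import *
go([.4165,-.305,.12],90)"
```

```text
t 0.7 at [ 0.2313 -0.6341  0.2314] [179.99   0.    20.04] shift [ 0.2867 -0.2458  0.1114] turn [ 0.000e+00  1.000e-02 -6.996e+01]
```

Call:
{"op": "step_arm", "data": {"plan": [[[0.287,-0.246,0.111],[0,0,-70],0.0854],[[0.287,-0.246,0.111],[0,0,-70],0.0854],[[0.287,-0.246,0.111],[0,0,-70],0.0854],[[0.287,-0.246,0.111],[0,0,-70],0.0854],[[0.287,-0.246,0.111],[0,0,-70],0.0854]]}}

```text
time: 1.12
ee_pos: [0.3299, -0.4583, 0.1723]
orientation: [180.0, 0.0, 56.2]
wrist_force: [0.3, -0.7, 0.2]
gripper_width: 0.0855
```

```bash
python3 -c "
from h import *
go([.4165,-.305,.12],90)"
```

```text
t 1.12 at [ 0.3299 -0.4583  0.1723] [1.7997e+02 1.0000e-02 5.6160e+01] shift [ 0.1756 -0.0135  0.0523] turn [ 3.000e-02  2.000e-02 -3.384e+01]
```

Call:
{"op": "step_arm", "data": {"plan": [[[0.176,-0.0135,0.052],[0,0,-34],0.0854],[[0.176,-0.0135,0.052],[0,0,-34],0.0854],[[0.176,-0.0135,0.052],[0,0,-34],0.0854],[[0.176,-0.0135,0.052],[0,0,-34],0.0854],[[0.176,-0.0135,0.052],[0,0,-34],0.0854]]}}

```text
time: 1.53
ee_pos: [0.4176, -0.302, 0.1189]
orientation: [-179.9, -0.2, 90.3]
wrist_force: [-0.3, 0.8, -0.2]
gripper_width: 0.085
```

```bash
cat > look.py <<'E'
import sys
from h import *
tag=sys.argv[1]; name=sys.argv[2]; z=float(sys.argv[3]); camn=sys.argv[4] if len(sys.argv)>4 else 'wrist'
st=manip.read_state(); im=vision.read_camera(camn); C=cam(camn,st)
cv2.imwrite(f'pics/{tag}.png',im[:,:,::-1])
print('speed',np.abs(st['qd']).max().round(2), st['ee_pos'].round(4), st['orientation'].round(2), st['time'])
for d in finder.mark_of(camn,name)[:3]: print('mark',round(d['score'],2),np.round(d['point'],1),np.round(px2w(C,d['point'],z),4)[:2])
ov=im.copy()
for d in finder.regions_of(camn,name)[:3]:
    m=d['region'].astype(np.uint8); cs,_=cv2.findContours(m,cv2.RETR_EXTERNAL,cv2.CHAIN_APPROX_NONE)
    if not cs: continue
    c=max(cs,key=cv2.contourArea)
    if cv2.contourArea(c)<30: continue
    out=[]
    for zz in (z,):
        P=np.array([px2w(C,p[0],zz)[:2] for p in c]); P=P*1000
        r=cv2.minAreaRect(P.astype(np.float32)); out.append((np.round(r[0],1),np.round(r[1],1),round(r[2],1)))
    print('reg',round(d['score'],2),d['extent'],out)
    cv2.drawContours(ov,[c],-1,(255,0,255),1)
cv2.imwrite(f'pics/{tag}_o.png',ov[:,:,::-1])
E
python3 look.py s1 sink_c .009
```

```text
speed 43.03 [ 0.4176 -0.302   0.1189] [-179.91   -0.2    90.34] 1.5333
mark 0.73 [412.2 147.7] [ 0.4971 -0.2577]
mark 0.67 [253.3 143.9] [ 0.3596 -0.2553]
mark 0.6 [321.5 205.4] [ 0.4189 -0.3116]
reg 0.94 [390.9, 127.6, 440.0, 167.9] [(array([ 500.6, -257.8]), array([31. , 29.4]), 47.7)]
reg 0.62 [307.1, 186.7, 335.6, 221.7] [(array([ 420.7, -308.7]), array([25.1, 35.3]), 1.4)]
reg 0.56 [234.8, 121.4, 277.6, 164.2] [(array([ 360.3, -255.7]), array([34.5, 26.5]), 22.4)]
```

View pics/s1_o.png

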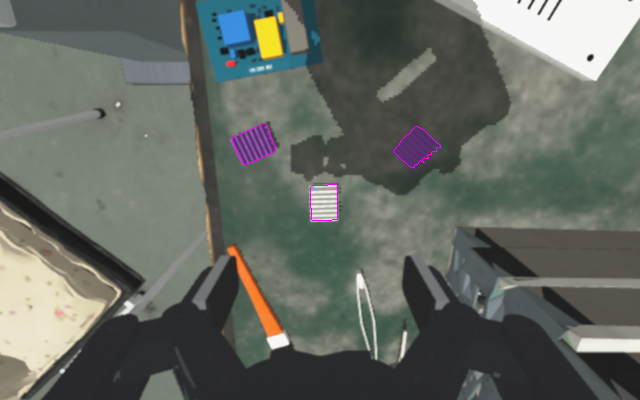

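Wrist view: the grey sink is at (323,204), its 24 mm side along the jaw axis, and the purple ones are at (415,147) and (255,143). I'll descend to a closer hover.

Call:
{"op": "step_arm", "data": {"plan": [[[-0.007,0.003,0.04],[0,0,0],0.0854],[[-0.007,0.003,0.04],[0,0,0],0.0854],[[-0.007,0.003,0.04],[0,0,0],0.0854],[[-0.007,0.003,0.04],[0,0,0],0.0854]]}}

```text
time: 2.02
ee_pos: [0.4199, -0.3151, 0.0818]
orientation: [180.0, 0.1, 89.7]
wrist_force: [0.3, -0.4, -0.5]
gripper_width: 0.0855
```

```bash
python3 look.py s2 sink_c .009; python3 -c "
from h import *
im=cv2.imread('pics/s2_o.png'); cv2.imwrite('pics/s2_c.png',cv2.resize(im[100:300,200:460],None,fx=3,fy=3))"
```

```text
speed 1.61 [ 0.4199 -0.3151  0.0818] [1.7995e+02 6.0000e-02 8.9710e+01] 2.0167
mark 0.96 [425.  139.4] [ 0.4972 -0.2601]
mark 0.68 [237.7 134.9] [ 0.3605 -0.2562]
mark 0.55 [320.8 204. ] [ 0.4207 -0.3101]
reg 0.85 [211.2, 108.1, 262.8, 157.4] [(array([ 359.7, -256. ]), array([34.1, 25.2]), 22.1)]
reg 0.8 [300.1, 183.2, 337.5, 228.0] [(array([ 420.6, -308.6]), array([26.4, 35.5]), 2.1)]
reg 0.64 [397.8, 110.2, 457.7, 166.8] [(array([ 500.5, -258. ]), array([31.6, 31. ]), 50.7)]
```

View pics/s2_c.png

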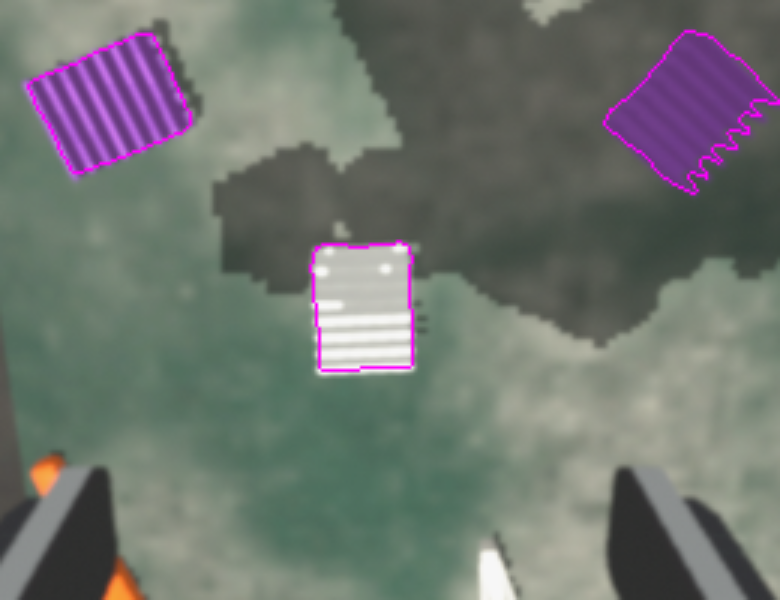

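Call:
{"op": "step_arm", "data": {"plan": [[[0.007,0.001,0.035],[0,0,-2.5],0.0854],[[0.007,0.001,0.06],[0,0,-2.5],0.0854],[[0.007,0.001,0.074],[0,0,-2.5],0.0854],[[0.007,0.001,0.074],[0,0,-2.5],0.0854],[[0.007,0.001,0.074],[0,0,-2.5],0.0854]]}}

```text
time: 2.58
ee_pos: [0.4211, -0.307, 0.0073]
orientation: [180.0, 0.0, 92.3]
wrist_force: [0.2, 0.2, -0.3]
gripper_width: 0.0855
```

Call:
{"op": "step_arm", "data": {"plan": [[[0,0,0],[0,0,0],0.015],[[0,0,0],[0,0,0],0.015],[[0,0,0],[0,0,0],0.015],[[0,0,0],[0,0,0],0.015],[[0,0,0],[0,0,0],0.015]], "force": 30}}

```text
time: 3.0
ee_pos: [0.4213, -0.307, 0.0074]
orientation: [180.0, 0.1, 92.3]
wrist_force: [0.6, -0.4, 0.6]
gripper_width: 0.0256
```

Call:
{"op": "step_arm", "data": {"plan": [[[0,0,0],[0,0,0],0.015],[[0,0,0],[0,0,0],0.015],[[0,0,-0.03],[0,0,0],0.015],[[0,0,-0.07],[0,0,0],0.015],[[0,0,-0.1],[0,0,0],0.015]]}}

```text
time: 3.42
ee_pos: [0.4208, -0.3065, 0.1079]
orientation: [-180.0, -0.0, 92.4]
wrist_force: [1.2, -0.9, 0.2]
gripper_width: 0.024
```

```bash
python3 look.py s3 sink_c .009; python3 -c "
from h import *
go([.50,.045,.13],0)"
```

```text
speed 39.89 [ 0.4208 -0.3065  0.1079] [-1.7998e+02 -3.0000e-02  9.2350e+01] 3.4167
mark 0.91 [247.1 138.3] [ 0.3589 -0.2561]
mark 0.78 [319.8 261.2] [ 0.4232 -0.3688]
mark 0.61 [413.2 150. ] [ 0.4964 -0.26  ]
reg 0.61 [295.2, 234.6, 342.9, 295.9] [(array([ 424., -371.]), array([43.4, 68.1]), 3.1)]
reg 0.61 [391.0, 125.9, 443.3, 171.1] [(array([ 500.2, -258.3]), array([30.5, 29.7]), 51.2)]
t 3.57 at [ 0.4225 -0.3082  0.1097] [179.76   0.29  92.35] shift [ 0.3496  0.0921 -0.0217] turn [4.200e-01 3.000e-02 9.235e+01]
```

View pics/s3.png

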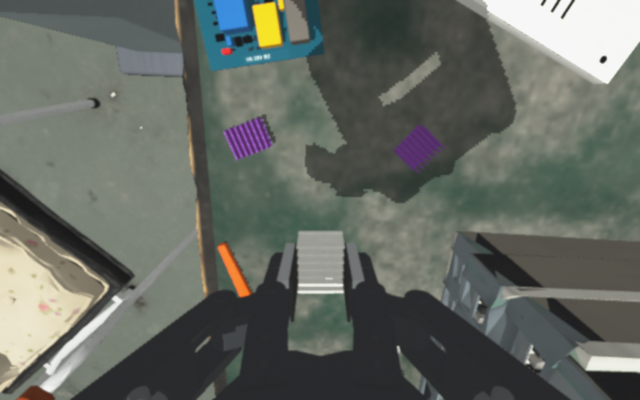

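Call:
{"op": "step_arm", "data": {"plan": [[[0.361,0.1,-0.03],[0,0,92.3],0.015],[[0.361,0.1,-0.03],[0,0,92.3],0.015],[[0.361,0.1,-0.03],[0,0,92.3],0.015],[[0.361,0.1,-0.03],[0,0,92.3],0.015],[[0.361,0.1,-0.03],[0,0,92.3],0.015]]}}

```text
time: 3.98
ee_pos: [0.4629, -0.1218, 0.1197]
orientation: [-179.8, 0.0, 59.7]
wrist_force: [0.3, 0.0, 0.0]
gripper_width: 0.0242
```

```bash
python3 -c "
from h import *
go([.508,.057,.14],0)"
```

```text
t 3.98 at [ 0.4629 -0.1218  0.1197] [-1.7978e+02  1.0000e-02  5.9660e+01] shift [ 0.1771 -0.0514 -0.0201] turn [-0.19  0.12 59.66]
```

Call:
{"op": "step_arm", "data": {"plan": [[[0.177,-0.0515,-0.02],[0,0,59],0.015],[[0.177,-0.0515,-0.02],[0,0,59],0.015],[[0.177,-0.0515,-0.02],[0,0,59],0.015],[[0.177,-0.0515,-0.02],[0,0,59],0.015],[[0.177,-0.0515,-0.02],[0,0,59],0.015]]}}

```text
time: 4.4
ee_pos: [0.5059, 0.0523, 0.1392]
orientation: [-179.9, 0.2, 28.5]
wrist_force: [1.2, -0.2, 0.0]
gripper_width: 0.0242
```

```bash
python3 -c "
from h import *
go([.508,.057,.14],0)"
```

```text
t 4.4 at [0.5059 0.0523 0.1392] [-179.88    0.18   28.54] shift [ 0.0041 -0.0031 -0.0008] turn [-0.07  0.2  28.54]
```

Call:
{"op": "step_arm", "data": {"plan": [[[0.003,-0.002,0],[0,0,25],0.015],[[0.003,-0.002,0],[0,0,25],0.015],[[0.003,-0.002,0],[0,0,25],0.015],[[0.003,-0.002,0],[0,0,25],0.015],[[0.003,-0.002,0],[0,0,25],0.015]]}}

```text
time: 4.82
ee_pos: [0.5074, 0.0539, 0.1389]
orientation: [-180.0, 0.2, 3.8]
wrist_force: [-0.3, 0.2, 0.8]
gripper_width: 0.0242
```

Call:
{"op": "step_arm", "data": {"plan": [[[0,0,0],[0,0,0],0.015],[[0,0,0],[0,0,0],0.015]]}}

```text
time: 4.98
ee_pos: [0.5081, 0.0535, 0.14]
orientation: [-180.0, 0.1, 3.9]
wrist_force: [-0.7, -0.8, -0.3]
gripper_width: 0.0244
```

```bash
python3 look.py c1 sink_seat_seat .018;  python3 - <<'E'
from h import *
st=manip.read_state();C=cam('wrist',st)
for n,z in [("cover_seat",.033),("board_carrier_seat",.016),("sink_seat_seat",.018),("choke_cup_seat",.0155)]:
    for d in finder.mark_of('wrist',n)[:2]: print(n,round(d['score'],2),np.round(d['point'],1),np.round(px2w(C,d['point'],z),4)[:2])
E
```

```text
speed 0.56 [0.5081 0.0535 0.14  ] [-1.7998e+02  1.2000e-01  3.9200e+00] 4.9833
mark 0.66 [311.8 193.2] [0.5053 0.0614]
reg 0.88 [284.3, 168.7, 343.4, 214.5] [(array([507.3,  59. ]), array([43. , 51.7]), 0.2)]
board_carrier_seat 0.85 [319.2  88.9] [0.5999 0.0605]
board_carrier_seat 0.58 [311.4 195. ] [0.5032 0.0616]
sink_seat_seat 0.66 [311.8 193.2] [0.5057 0.0613]
choke_cup_seat 0.75 [315.3 144.4] [0.5521 0.0609]
```

View pics/c1.png

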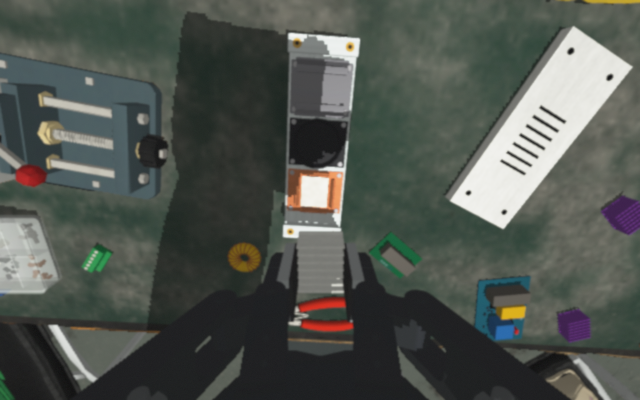

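```bash
python3 -c "
from h import *
im=cv2.imread('pics/c1.png'); cv2.imwrite('pics/c1_c.png',cv2.resize(im[25:245,260:380],None,fx=2.7*1,fy=2.7,interpolation=cv2.INTER_CUBIC))
im=cv2.imread('pics/b_top.png')
print(im.shape)"
```

```text
(412, 800, 3)
```

View pics/c1_c.png

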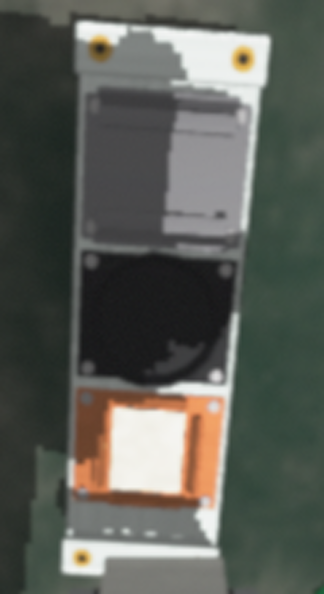

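```bash
python3 - <<'E'
from h import *
st=manip.read_state();C=cam('wrist',st)
f=lambda u,v,z: px2w(C,(260+(u+.5)/2.7-.5,25+(v+.5)/2.7-.5),z)[:2].round(4)
TL,TR,NL=f(75,22,.038),f(270,37,.038),f(62,573,.038)
print(TL,TR,NL)
for uv in [(112,405),(182,405),(185,492),(112,490)]: print('pad',f(*uv,.009))
for uv in [(78,392),(226,392),(217,508),(73,500)]: print('copper base',f(*uv,.008))
for uv in [(80,250),(240,252),(226,383),(80,380)]: print('cup base',f(*uv,.008))
# far tab inner edge, 
print('tabin',f(80,75,.038),f(265,88,.038))
print('nearbase inner', f(68,540,.038), f(217,550,.038))
E
```

```text
[0.6372 0.0866] [0.6371 0.0324] [0.4676 0.086 ]
pad [0.5212 0.0728]
pad [0.5229 0.0477]
pad [0.4895 0.044 ]
pad [0.4884 0.0713]
copper base [0.5249 0.0853]
copper base [0.5285 0.0322]
copper base [0.4834 0.0314]
copper base [0.483  0.0859]
cup base [0.5743 0.0862]
cup base [0.5773 0.032 ]
cup base [0.5318 0.0325]
cup base [0.5293 0.0847]
tabin [0.6241 0.0848] [0.6243 0.0323]
nearbase inner [0.4803 0.0842] [0.48  0.033]
```

```bash
python3 -c "
from h import *
go([.5056,.0594,.035],0.1)"
```

```text
t 5.33 at [0.5088 0.0535 0.1412] [ 1.80e+02 -1.00e-02  3.85e+00] shift [-0.0028 -0.0061  0.1062] turn [ 0.   -0.01  3.75]
```

Call:
{"op": "step_arm", "data": {"plan": [[[-0.0025,-0.006,0.03],[0,0,3.75],0.015],[[-0.0025,-0.006,0.06],[0,0,3.75],0.015],[[-0.0025,-0.006,0.09],[0,0,3.75],0.015],[[-0.0025,-0.006,0.1055],[0,0,3.75],0.015],[[-0.0025,-0.006,0.1055],[0,0,3.75],0.015]]}}

```text
time: 5.75
ee_pos: [0.5024, 0.0596, 0.0316]
orientation: [-180.0, 0.5, 0.1]
wrist_force: [-1.1, -0.4, -0.5]
gripper_width: 0.024
```

Call:
{"op": "step_arm", "data": {"plan": [[[0,0,0],[0,0,0],0.015],[[0,0,0],[0,0,0],0.015]]}}

```text
time: 5.92
ee_pos: [0.5072, 0.0593, 0.0371]
orientation: [180.0, -0.1, 0.1]
wrist_force: [-0.1, -0.5, 0.3]
gripper_width: 0.0242
```

```bash
python3 look.py c2 sink_c .035; python3 -c "
from h import *
go([.5056,.0594,.0168],0.1)
im=cv2.imread('pics/c2.png'); cv2.imwrite('pics/c2_c.png',cv2.resize(im[60:360,200:440],None,fx=2,fy=2,interpolation=cv2.INTER_CUBIC))"
```

```text
speed 1.08 [0.5072 0.0593 0.0371] [ 1.7999e+02 -1.4000e-01  1.0000e-01] 5.9167
mark 0.92 [319.5 261.3] [0.504  0.0596]
reg 0.61 [296.6, 231.0, 342.5, 295.0] [(array([503.1,  58.8]), array([41. , 26.9]), 0.1)]
reg 0.24 [558.2, 336.7, 640.0, 398.6] [(array([ 420.7, -127.5]), array([58.7, 53.1]), 10.5)]
t 6.07 at [0.5075 0.0593 0.0376] [ 1.7998e+02 -2.1000e-01  1.0000e-01] shift [-0.002  -0.0002  0.0208] turn [ 0.02 -0.21 -0.  ]
```

View pics/c2_c.png

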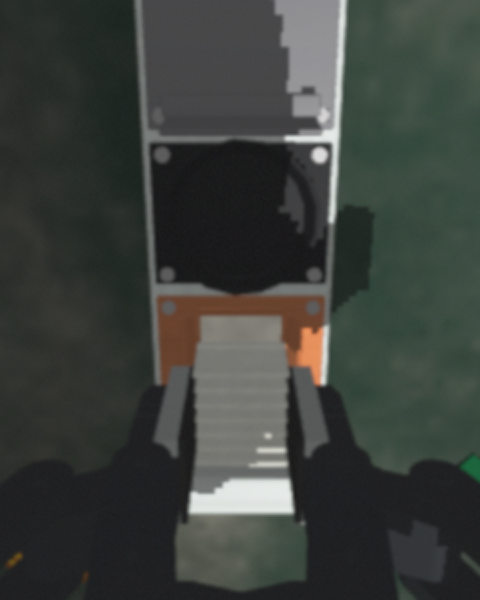

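Call:
{"op": "step_arm", "data": {"plan": [[[-0.002,0,0.005],[0,0.2,0],0.015],[[-0.002,0,0.01],[0,0.2,0],0.015],[[-0.002,0,0.014],[0,0.2,0],0.015],[[-0.002,0,0.018],[0,0.2,0],0.015],[[-0.002,0,0.02],[0,0.2,0],0.015]]}}

```text
time: 6.48
ee_pos: [0.5037, 0.0594, 0.0164]
orientation: [-180.0, -0.0, 0.1]
wrist_force: [-8.9, 1.5, 22.2]
gripper_width: 0.0241
```

Call:
{"op": "step_arm", "data": {"plan": [[[0,0,0],[0,0,0],0.015],[[0,0,0],[0,0,0],0.015],[[0,0,0],[0,0,0],0.015]]}}

```text
time: 6.73
ee_pos: [0.5036, 0.0594, 0.0165]
orientation: [180.0, -0.1, 0.1]
wrist_force: [-4.7, 0.5, 10.1]
gripper_width: 0.0238
```

```bash
python3 look.py c3 sink_c .018; python3 -c "
from h import *
go([.5056,.0594,.0168],0.1)
im=cv2.imread('pics/c3.png'); cv2.imwrite('pics/c3_c.png',cv2.resize(im[60:360,200:440],None,fx=2,fy=2,interpolation=cv2.INTER_CUBIC))"
```

```text
speed 0.12 [0.5036 0.0594 0.0165] [ 1.8e+02 -7.0e-02  1.1e-01] 6.7333
reg 0.7 [296.1, 232.5, 347.5, 295.2] [(array([501.8,  59.1]), array([38.8, 25.9]), 0.1)]
t 6.88 at [0.5036 0.0594 0.0165] [ 1.8e+02 -7.0e-02  1.1e-01] shift [ 0.002   0.     -0.0003] turn [ 0.   -0.07  0.01]
```

View pics/c3_c.png

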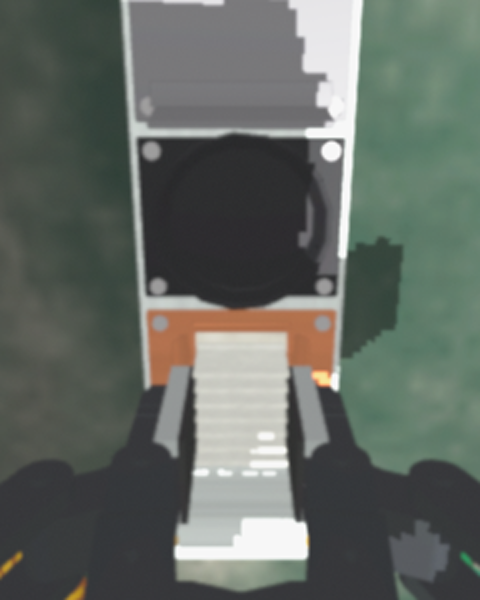

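Call:
{"op": "step_arm", "data": {"plan": [[[0,0,0],[0,0,0],0.04],[[0,0,0],[0,0,0],0.05],[[0,0,0],[0,0,0],0.05],[[0,0,-0.002],[0,0,0],0.05],[[0,0,-0.02],[0,0,0],0.05]]}}

```text
time: 7.3
ee_pos: [0.5009, 0.0595, 0.0327]
orientation: [-180.0, 0.2, 0.1]
wrist_force: [-0.7, -0.0, -1.2]
gripper_width: 0.0501
```

Call:
{"op": "step_arm", "data": {"plan": [[[0,0,-0.035],[0,0,0],0.0854],[[0,0,-0.07],[0,0,0],0.0854],[[0,0,-0.1],[0,0,0],0.0854],[[0,0,-0.1],[0,0,0],0.0854],[[0,0,-0.1],[0,0,0],0.0854]]}}

```text
time: 7.72
ee_pos: [0.5051, 0.0593, 0.1381]
orientation: [180.0, -0.5, 0.1]
wrist_force: [0.3, 0.3, -0.9]
gripper_width: 0.0854
```

```bash
python3 look.py c4 sink_c .018; python3 -c "
from h import *
im=cv2.imread('pics/c4.png'); cv2.imwrite('pics/c4_c.png',cv2.resize(im[0:260,230:410],None,fx=2.3,fy=2.3,interpolation=cv2.INTER_CUBIC))"
```

```text
speed 3.43 [0.5051 0.0593 0.1381] [ 1.7997e+02 -5.1000e-01  1.0000e-01] 7.7167
mark 0.69 [317.1 198.4] [0.4996 0.0621]
mark 0.59 [593.8 312. ] [ 0.3678 -0.2427]
reg 0.79 [616.3, 176.3, 639.3, 213.1] [(array([ 501.9, -234.6]), array([38.1, 19.7]), 19.5)]
reg 0.68 [578.7, 294.9, 615.5, 328.9] [(array([ 367.6, -245.2]), array([46.6, 34.2]), 23.0)]
reg 0.65 [307.8, 180.9, 334.4, 213.9] [(array([502.2,  58.9]), array([33.1, 24.3]), 0.1)]
```

View pics/c4_c.png

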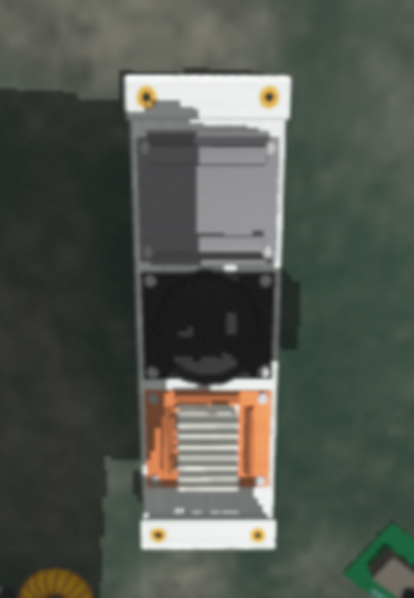

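Call:
{"op": "step_arm", "data": {"plan": [[[0,0,0],[0,0,0],0.0854],[[0,0,0],[0,0,0],0.0854],[[0,0,0],[0,0,0],0.0854]]}}

```text
time: 8.12
ee_pos: [0.5028, 0.0594, 0.1345]
orientation: [-180.0, -0.1, 0.1]
wrist_force: [-0.4, -0.5, 0.2]
gripper_width: 0.0853
```

```bash
python3 look.py c5 sink_c .018; python3 -c "
from h import *
im=cv2.imread('pics/c5.png'); cv2.imwrite('pics/c5_c.png',cv2.resize(im[20:250,270:380],None,fx=2.6,fy=2.6,interpolation=cv2.INTER_CUBIC))"
```

```text
speed 0.43 [0.5028 0.0594 0.1345] [-1.7999e+02 -7.0000e-02  9.0000e-02] 8.1167
mark 0.93 [316.5 194.7] [0.5013 0.0629]
mark 0.58 [598.2 309.5] [ 0.3703 -0.243 ]
reg 0.75 [581.5, 294.0, 618.7, 330.2] [(array([ 367.9, -245.1]), array([47.3, 34.7]), 22.7)]
reg 0.68 [619.6, 176.6, 640.0, 212.0] [(array([ 501.8, -231.8]), array([33.8, 14.9]), 19.9)]
reg 0.65 [307.4, 177.6, 334.9, 210.8] [(array([502.6,  59.1]), array([33.6, 25.5]), 0.1)]
```

View pics/c5_c.png

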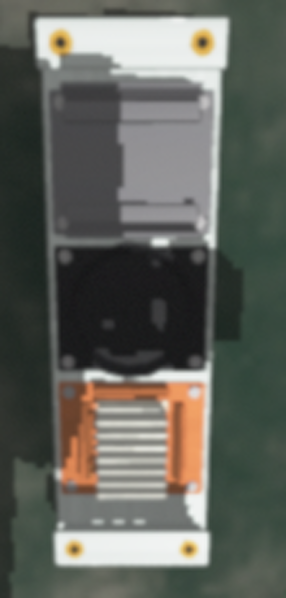

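```bash
python3 - <<'E'
from h import *
st=manip.read_state();C=cam('wrist',st)
f=lambda u,v,z: px2w(C,(270+(u+.5)/2.6-.5,20+(v+.5)/2.6-.5),z)[:2].round(4)
P=[f(34,17,.038),f(228,17,.038),f(55,565,.038),f(209,566,.038)]
print(P,np.mean(P,0))
print('screws',f(60,42,.038),f(203,42,.038),f(74,549,.038),f(189,549,.038))
print('sinktop',f(97,402,.027),f(166,402,.027),f(96,500,.027),f(166,499,.027))
print('frame', f(62,380,.008),f(204,382,.008),f(199,493,.008),f(62,488,.008))
print('cup', f(131,243,.013),f(131,375,.013),f(70,310,.013),f(196,310,.013))
print('cupbase', f(57,248,.008),f(208,248,.008),f(204,370,.008),f(60,370,.008))
E
```

```text
[array([0.637 , 0.0867]), array([0.637 , 0.0326]), array([0.4675, 0.0861]), array([0.4672, 0.0319])] [0.552175 0.059325]
screws [0.6308 0.0796] [0.6309 0.0394] [0.4737 0.0793] [0.4738 0.0391]
sinktop [0.5238 0.0711] [0.5238 0.0475] [0.4877 0.0719] [0.4882 0.0469]
frame [0.5271 0.0846] [0.5264 0.0329] [0.4831 0.0334] [0.485  0.0858]
cup [0.5753 0.0596] [0.5301 0.0595] [0.5529 0.0807] [0.553 0.037]
cupbase [0.5734 0.085 ] [0.5734 0.0331] [0.5309 0.033 ] [0.5308 0.0852]
```

Sink seated: the chassis centre fits at (0.5522, 0.0593) with yaw of about 0.1°, and the sink sits square in the frame. Next is the choke.

Call:
{"op": "step_arm", "data": {"plan": [[[-0.08,-0.07,0.04],[0,0,0],0.0854],[[-0.08,-0.07,0.04],[0,0,0],0.0854],[[-0.08,-0.07,0.04],[0,0,0],0.0854],[[-0.08,-0.07,0.04],[0,0,0],0.0854],[[-0.08,-0.07,0.04],[0,0,0],0.0854]]}}

```text
time: 8.68
ee_pos: [0.422, 0.1299, 0.0945]
orientation: [180.0, -0.1, 0.2]
wrist_force: [-0.2, 0.8, 0.2]
gripper_width: 0.0853
```

Call:
{"op": "step_arm", "data": {"plan": [[[0,0,0],[0,0,0],0.0854],[[0,0,0],[0,0,0],0.0854]]}}

```text
time: 8.85
ee_pos: [0.4253, 0.1288, 0.0965]
orientation: [-180.0, -0.4, 0.1]
wrist_force: [0.8, -0.8, 0.4]
gripper_width: 0.0857
```

```bash
python3 look.py k1 choke_c .0065
```

```text
speed 0.46 [0.4253 0.1288 0.0965] [-1.8e+02 -3.5e-01  5.0e-02] 8.85
mark 0.85 [315.4 205.3] [0.4235 0.1329]
reg 0.9 [298.6, 187.6, 339.8, 225.0] [(array([423.8, 130.3]), array([33.6, 35.1]), 0.1)]
reg 0.61 [370.8, 76.8, 451.3, 135.2] [(array([504.1,  59.2]), array([43. , 54.1]), 0.1)]
```

View pics/k1_o.png

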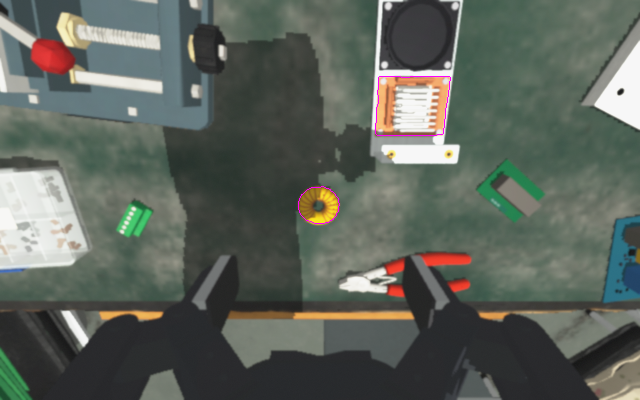

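Call:
{"op": "step_arm", "data": {"plan": [[[-0.001,-0.0015,0.03],[0,0.3,0],0.0854],[[-0.001,-0.0015,0.06],[0,0.3,0],0.0854],[[-0.001,-0.0015,0.075],[0,0.3,0],0.0854],[[-0.001,-0.0015,0.08],[0,0.3,0],0.0854],[[-0.001,-0.0015,0.08],[0,0.3,0],0.0854]]}}

```text
time: 9.42
ee_pos: [0.4222, 0.1303, 0.0143]
orientation: [180.0, -0.3, 0.0]
wrist_force: [1.3, -0.7, 0.3]
gripper_width: 0.0854
```

Call:
{"op": "step_arm", "data": {"plan": [[[0,0,0],[0,0,0],0.0854],[[0,0,0],[0,0,0],0.0854]]}}

```text
time: 9.58
ee_pos: [0.4244, 0.1307, 0.0169]
orientation: [-180.0, -0.7, 0.1]
wrist_force: [-0.3, 0.3, -0.2]
gripper_width: 0.0852
```

```bash
python3 -c "
from h import *
go([.4243,.1303,.0055],0.1)"
```

```text
t 9.58 at [0.4244 0.1307 0.0169] [-1.7999e+02 -6.7000e-01  8.0000e-02] shift [-0.0002  0.0004  0.0114] turn [-0.01 -0.67 -0.02]
```

Call:
{"op": "step_arm", "data": {"plan": [[[0,0,0.006],[0,-0.6,0],0.0854],[[0,0,0.011],[0,-0.6,0],0.0854],[[0,0,0.011],[0,-0.6,0],0.0854],[[0,0,0.011],[0,-0.6,0],0.0854]]}}

```text
time: 9.92
ee_pos: [0.4227, 0.1307, 0.0042]
orientation: [180.0, 0.1, 0.1]
wrist_force: [0.4, -0.5, 0.2]
gripper_width: 0.0851
```

Call:
{"op": "step_arm", "data": {"plan": [[[0,0,0],[0,0,0],0.028],[[0,0,0],[0,0,0],0.028],[[0,0,0],[0,0,0],0.028],[[0,0,0],[0,0,0],0.028],[[0,0,0],[0,0,0],0.028]], "force": 30}}

```text
time: 10.33
ee_pos: [0.423, 0.1307, 0.0049]
orientation: [180.0, 0.1, 0.1]
wrist_force: [-2.3, -1.4, 3.4]
gripper_width: 0.0322
```

Call:
{"op": "step_arm", "data": {"plan": [[[0,0,0],[0,0,0],0.028],[[0,0,0],[0,0,0],0.028]]}}

```text
time: 10.5
ee_pos: [0.423, 0.1307, 0.0049]
orientation: [180.0, 0.1, 0.1]
wrist_force: [-1.8, -0.7, 5.6]
gripper_width: 0.0323
```

```bash
python3 look.py k2 choke_c .0065;python3 -c "
from h import *
im=cv2.imread('pics/k2.png'); cv2.imwrite('pics/k2_c.png',cv2.resize(im[180:380,220:420],None,fx=3,fy=3,interpolation=cv2.INTER_CUBIC))"
```

```text
speed 0.13 [0.423  0.1307 0.0049] [1.7999e+02 1.1000e-01 1.1000e-01] 10.5
mark 0.67 [319.  259.4] [0.4234 0.1313]
reg 0.61 [290.8, 230.6, 350.9, 286.5] [(array([424. , 130.4]), array([34.6, 32.7]), 0.1)]
```

View pics/k2_c.png

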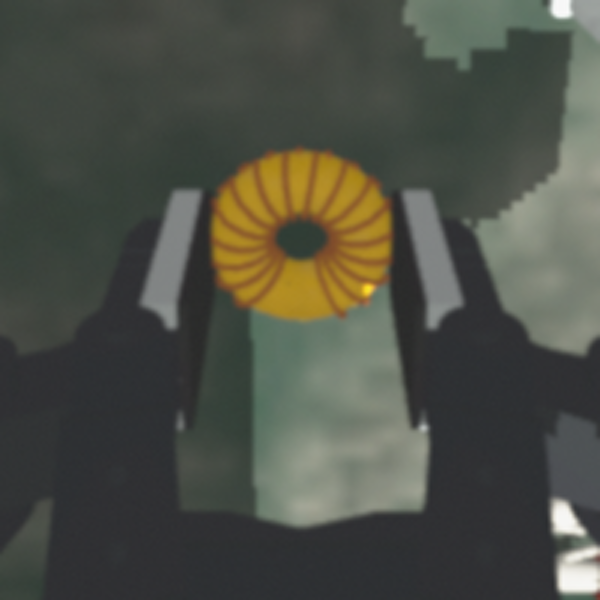

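Call:
{"op": "step_arm", "data": {"plan": [[[0,0,-0.005],[0,0,0],0.028],[[0,0,-0.02],[0,0,0],0.028],[[0,0,-0.045],[0,0,0],0.028],[[0,0,-0.07],[0,0,0],0.028],[[0,0,-0.07],[0,0,0],0.028]]}}

```text
time: 11.07
ee_pos: [0.4267, 0.1312, 0.0791]
orientation: [-179.9, -0.5, 0.1]
wrist_force: [1.2, -0.1, -0.2]
gripper_width: 0.0324
```

```bash
python3 look.py k3 choke_c .0765;python3 -c "
from h import *
im=cv2.imread('pics/k3.png'); cv2.imwrite('pics/k3_c.png',cv2.resize(im[180:380,220:420],None,fx=3,fy=3,interpolation=cv2.INTER_CUBIC))"
```

```text
speed 3.94 [0.4267 0.1312 0.0791] [-1.7995e+02 -4.6000e-01  1.0000e-01] 11.0667
mark 0.89 [319.5 260.1] [0.424  0.1315]
reg 0.93 [290.2, 228.7, 351.7, 286.9] [(array([425.3, 130.9]), array([33.5, 36.1]), 88.2)]
```

View pics/k3_c.png

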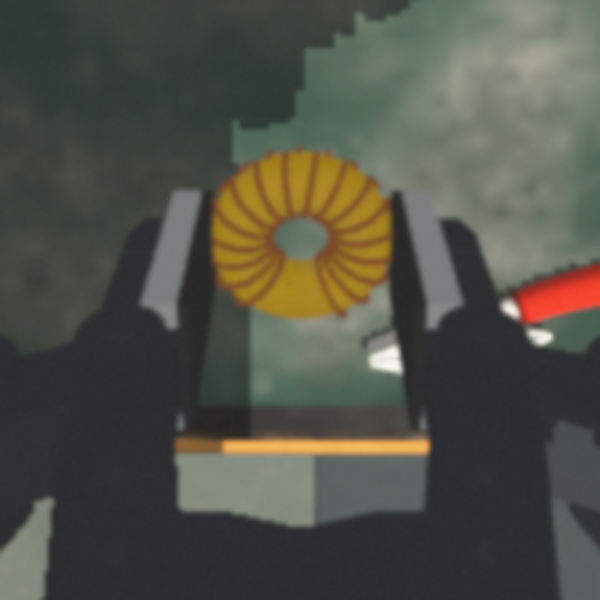

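Call:
{"op": "step_arm", "data": {"plan": [[[0.124,0.072,0],[0,0,0],0.028],[[0.124,0.072,0],[0,0,0],0.028],[[0.124,0.072,0],[0,0,0],0.028],[[0.124,0.072,0],[0,0,0],0.028],[[0.124,0.072,0],[0,0,0],0.028]]}}

```text
time: 11.63
ee_pos: [0.5499, 0.0566, 0.073]
orientation: [180.0, 0.1, -0.1]
wrist_force: [0.3, -0.6, -0.7]
gripper_width: 0.0326
```

Call:
{"op": "step_arm", "data": {"plan": [[[0,0,0],[0,0,0],0.028],[[0,0,0],[0,0,0],0.028],[[0,0,0],[0,0,0],0.028]]}}

```text
time: 11.88
ee_pos: [0.5451, 0.0597, 0.0728]
orientation: [-180.0, 0.3, 0.1]
wrist_force: [-0.1, -0.4, -0.2]
gripper_width: 0.0322
```

```bash
python3 -c "
from h import *
go([.551,.0593,.035],0.1)"
```

```text
t 11.88 at [0.5451 0.0597 0.0728] [-1.7998e+02  2.8000e-01  1.4000e-01] shift [0.0061 0.0004 0.0378] turn [-0.02  0.28  0.04]
```

Call:
{"op": "step_arm", "data": {"plan": [[[0.006,0,0.01],[0,0.2,0],0.028],[[0.006,0,0.02],[0,0.2,0],0.028],[[0.006,0,0.03],[0,0.2,0],0.028],[[0.006,0,0.036],[0,0.2,0],0.028],[[0.006,0,0.036],[0,0.2,0],0.028]]}}

```text
time: 12.3
ee_pos: [0.5508, 0.0594, 0.0358]
orientation: [-180.0, 0.2, 0.1]
wrist_force: [-1.4, 0.6, -1.0]
gripper_width: 0.0325
```

Call:
{"op": "step_arm", "data": {"plan": [[[0,0,0],[0,0,0],0.028],[[0,0,0],[0,0,0],0.028],[[0,0,0],[0,0,0],0.028],[[0,0,0],[0,0,0],0.028]]}}

```text
time: 12.63
ee_pos: [0.5536, 0.0589, 0.0388]
orientation: [180.0, -0.2, 0.1]
wrist_force: [0.7, -0.3, -0.5]
gripper_width: 0.0322
```

```bash
python3 look.py k4 choke_c .037; python3 -c "
from h import *
go([.551,.0593,.0139],0.1)
im=cv2.imread('pics/k4.png'); cv2.imwrite('pics/k4_c.png',cv2.resize(im[60:360,200:440],None,fx=2,fy=2,interpolation=cv2.INTER_CUBIC))"
```

```text
speed 0.09 [0.5536 0.0589 0.0388] [ 1.7999e+02 -1.7000e-01  9.0000e-02] 12.6333
mark 0.92 [317.9 260.3] [0.5512 0.0601]
reg 0.72 [290.2, 227.4, 351.0, 286.9] [(array([552.7,  58.6]), array([33.4, 36.1]), 88.2)]
reg 0.59 [556.7, 375.7, 626.0, 400.0] [(array([ 449.7, -123.9]), array([21.6, 42. ]), 9.5)]
t 12.78 at [0.5533 0.0589 0.0386] [ 1.8e+02 -1.4e-01  9.0e-02] shift [-0.0024 -0.0004  0.0247] turn [ 0.   -0.14 -0.01]
```

View pics/k4_c.png

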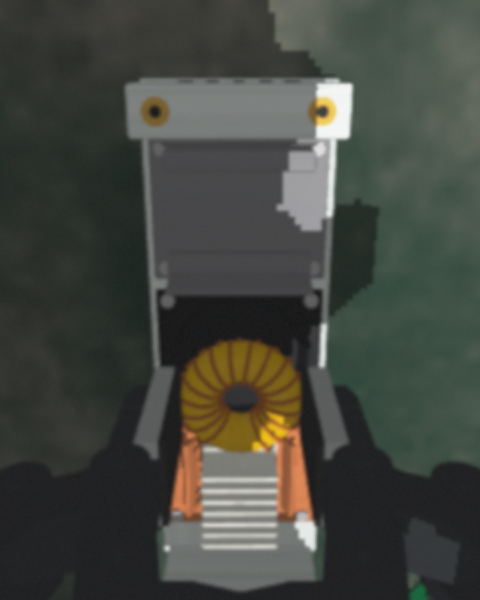

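Call:
{"op": "step_arm", "data": {"plan": [[[-0.0025,-0.0005,0.005],[0,-0.1,0],0.028],[[-0.0025,-0.0005,0.01],[0,-0.1,0],0.028],[[-0.0025,-0.0005,0.015],[0,-0.1,0],0.028],[[-0.0025,-0.0005,0.02],[0,-0.1,0],0.028],[[-0.0025,-0.0005,0.023],[0,-0.1,0],0.028]]}}

```text
time: 13.2
ee_pos: [0.5499, 0.0595, 0.0139]
orientation: [-180.0, 0.1, 0.1]
wrist_force: [-0.5, 0.0, 1.4]
gripper_width: 0.0319
```

Call:
{"op": "step_arm", "data": {"plan": [[[0,0,0],[0,0,0],0.028],[[0,0,0],[0,0,0],0.028],[[0,0,0],[0,0,0],0.028],[[0,0,0],[0,0,0],0.028]]}}

```text
time: 13.53
ee_pos: [0.5508, 0.0594, 0.0153]
orientation: [180.0, -0.0, 0.1]
wrist_force: [0.0, -0.4, -0.3]
gripper_width: 0.0324
```

```bash
python3 look.py k5 choke_c .0155; python3 -c "
from h import *
go([.551,.0593,.0139],0.1)
im=cv2.imread('pics/k5.png'); cv2.imwrite('pics/k5_c.png',cv2.resize(im[60:360,200:440],None,fx=2,fy=2,interpolation=cv2.INTER_CUBIC))"
```

```text
speed 0.18 [0.5508 0.0594 0.0153] [ 1.8e+02 -2.0e-02  9.0e-02] 13.5333
mark 0.94 [320.7 259.5] [0.5502 0.0591]
reg 0.96 [291.0, 230.8, 353.1, 284.1] [(array([551.1,  59.2]), array([35.5, 32.9]), 0.1)]
t 13.68 at [0.5507 0.0594 0.0153] [ 1.8e+02 -2.0e-02  9.0e-02] shift [0.0003 0.0001 0.0014] turn [ 0.   -0.02 -0.01]
```

View pics/k5_c.png

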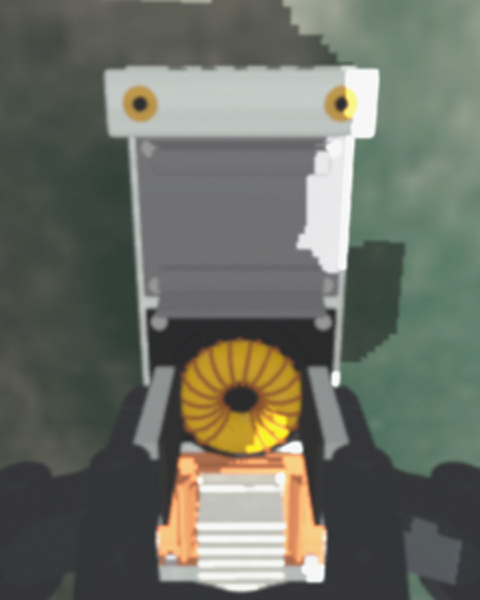

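Call:
{"op": "step_arm", "data": {"plan": [[[0,0,0.001],[0,0,0],0.028],[[0,0,0.001],[0,0,0],0.028],[[0,0,0.001],[0,0,0],0.05],[[0,0,0.001],[0,0,0],0.055],[[0,0,0.001],[0,0,0],0.055]]}}

```text
time: 14.1
ee_pos: [0.5507, 0.0594, 0.0142]
orientation: [180.0, -0.0, 0.1]
wrist_force: [0.4, -0.4, 0.3]
gripper_width: 0.0549
```

Call:
{"op": "step_arm", "data": {"plan": [[[0,0,-0.005],[0,0,0],0.055],[[0,0,-0.03],[0,0,0],0.06],[[0,0,-0.06],[0,0,0],0.0854],[[0,0,-0.09],[0,0,0],0.0854],[[0,0,-0.11],[0,0,0],0.0854]]}}

```text
time: 14.52
ee_pos: [0.5519, 0.0594, 0.1277]
orientation: [180.0, -0.2, 0.1]
wrist_force: [0.8, -0.2, 0.2]
gripper_width: 0.0853
```

Call:
{"op": "step_arm", "data": {"plan": [[[-0.07,0.05,0],[0,0,0],0.0854],[[-0.12,0.088,0],[0,0,0],0.0854],[[-0.12,0.088,0],[0,0,0],0.0854],[[-0.12,0.088,0],[0,0,0],0.0854],[[-0.12,0.088,0],[0,0,0],0.0854]]}}

```text
time: 14.93
ee_pos: [0.4274, -0.03, 0.1237]
orientation: [180.0, 0.1, -0.1]
wrist_force: [0.5, -0.5, -0.6]
gripper_width: 0.0852
```

Call:
{"op": "step_arm", "data": {"plan": [[[0,0,0],[0,0,0],0.0854],[[0,0,0],[0,0,0],0.0854],[[0,0,0],[0,0,0],0.0854]]}}

```text
time: 15.18
ee_pos: [0.4318, -0.0285, 0.1248]
orientation: [180.0, -0.1, 0.1]
wrist_force: [0.0, 0.6, 0.5]
gripper_width: 0.0854
```

```bash
python3 look.py p1 board_c .002; python3 -c "
from h import *
im=cv2.imread('pics/p1_o.png'); cv2.imwrite('pics/p1_c.png',cv2.resize(im[0:260,180:420],None,fx=2.3,fy=2.3,interpolation=cv2.INTER_CUBIC))"
```

```text
speed 0.65 [ 0.4318 -0.0285  0.1248] [ 1.7999e+02 -7.0000e-02  1.3000e-01] 15.1833
mark 0.64 [325.8 186.3] [ 0.4366 -0.0339]
reg 0.88 [298.2, 162.9, 356.3, 217.4] [(array([434.6, -34.3]), array([50. , 35.1]), 52.9)]
```

View pics/p1_c.png

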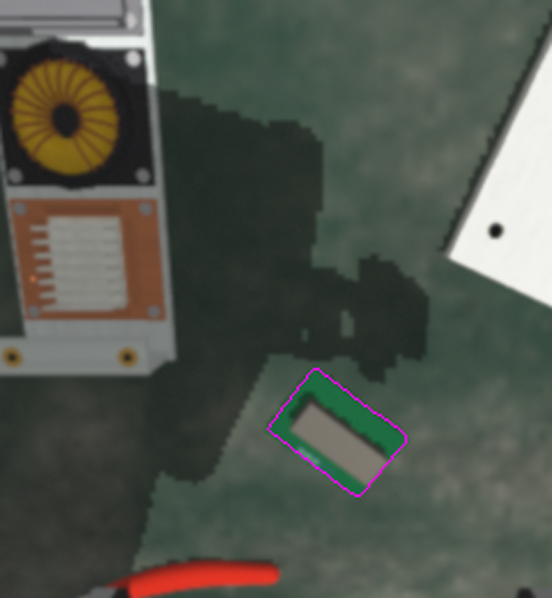

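Choke is seated in the cup. The board (lower right of the crop, centre ≈ (327,188) in the full picture) measures 50×35 mm, long axis at 53°. The jaw axis has to lie along that, so yaw is about -37°.

Call:
{"op": "step_arm", "data": {"plan": [[[0.002,0.006,0.04],[0,0,37.2],0.062],[[0.002,0.006,0.04],[0,0,37.2],0.062],[[0.002,0.006,0.04],[0,0,37.2],0.062],[[0.002,0.006,0.04],[0,0,37.2],0.062],[[0.002,0.006,0.04],[0,0,37.2],0.062]]}}

```text
time: 15.75
ee_pos: [0.433, -0.0344, 0.0837]
orientation: [180.0, 0.1, -36.0]
wrist_force: [-0.1, -0.2, 0.7]
gripper_width: 0.062
```

Call:
{"op": "step_arm", "data": {"plan": [[[0,0,0],[0,0,2],0.062],[[0,0,0],[0,0,2],0.062],[[0,0,0],[0,0,2],0.062],[[0,0,0],[0,0,2],0.062]]}}

```text
time: 16.08
ee_pos: [0.433, -0.0345, 0.0841]
orientation: [180.0, 0.0, -37.6]
wrist_force: [0.4, -1.0, 0.4]
gripper_width: 0.0622
```

```bash
python3 look.py p2 board_c .002
```

```text
speed 0.22 [ 0.433  -0.0345  0.0841] [ 1.800e+02  1.000e-02 -3.763e+01] 16.0833
reg 0.71 [289.2, 183.2, 350.7, 225.3] [(array([434.2, -34.2]), array([50.9, 35. ]), 54.3)]
reg 0.62 [14.8, 59.8, 126.4, 157.3] [(array([605.6,  64.1]), array([60.5, 55.1]), 89.6)]
```

View pics/p2_o.png

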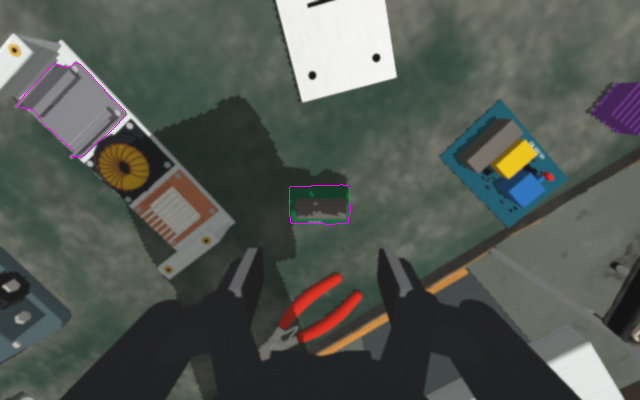

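Call:
{"op": "step_arm", "data": {"plan": [[[0.001,-0.001,0.03],[0,0,-1],0.058],[[0.001,-0.001,0.06],[0,0,-1],0.058],[[0.001,-0.001,0.073],[0,0,-1],0.058],[[0.001,-0.001,0.078],[0,0,-1],0.058],[[0.001,-0.001,0.078],[0,0,-1],0.058]]}}

```text
time: 16.65
ee_pos: [0.4331, -0.0343, 0.005]
orientation: [179.9, 0.2, -36.7]
wrist_force: [-0.1, 0.2, 0.1]
gripper_width: 0.058
```

Call:
{"op": "step_arm", "data": {"plan": [[[0,0,0],[0,0,0],0.058],[[0,0,0],[0,0,0],0.058],[[0,0,0],[0,0,0],0.058]]}}

```text
time: 16.9
ee_pos: [0.4354, -0.0349, 0.0075]
orientation: [-179.9, -0.2, -36.7]
wrist_force: [0.1, -0.7, -0.6]
gripper_width: 0.0583
```

```bash
python3 look.py p3 board_c .002;python3 -c "
from h import *
go([.4343,-.0342,0],-36.6)
im=cv2.imread('pics/p3.png'); cv2.imwrite('pics/p3_c.png',cv2.resize(im[180:360,200:440],None,fx=3,fy=3,interpolation=cv2.INTER_CUBIC))"
```

```text
speed 0.27 [ 0.4354 -0.0349  0.0075] [-1.7994e+02 -1.6000e-01 -3.6710e+01] 16.9
mark 0.81 [320.7 252.4] [ 0.4358 -0.0354]
reg 0.69 [275.8, 224.6, 364.7, 279.5] [(array([434.7, -34.3]), array([50.1, 34.6]), 52.4)]
reg 0.18 [2.4, 80.8, 201.1, 368.3] [(array([529. ,  84.7]), array([140.7, 110.6]), 1.0)]
t 17.05 at [ 0.4349 -0.0348  0.0071] [-1.7997e+02 -1.0000e-01 -3.6710e+01] shift [-0.0008 -0.0001  0.0071] turn [-0.03 -0.1  -0.11]
```

View pics/p3_c.png

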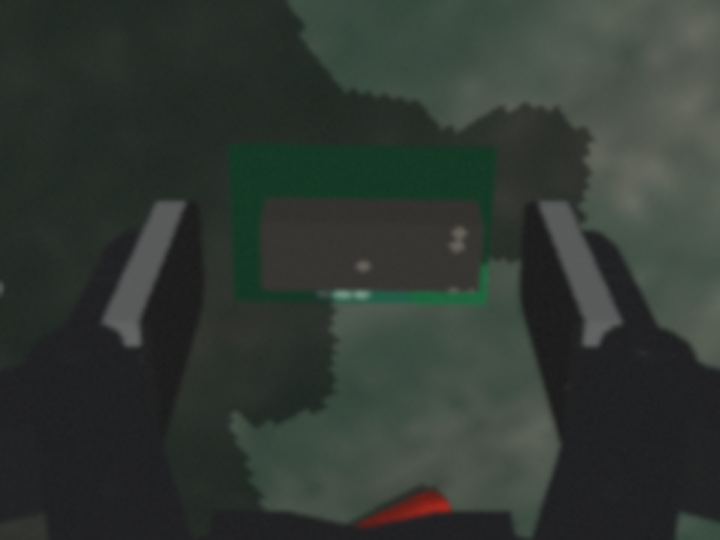

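Call:
{"op": "step_arm", "data": {"plan": [[[-0.0005,0,0.003],[0,-0.1,0],0.058],[[-0.0005,0,0.005],[0,-0.1,0],0.058],[[-0.0005,0,0.005],[0,-0.1,0],0.058],[[-0.0005,0,0.005],[0,-0.1,0],0.058],[[-0.0005,0,0.005],[0,-0.1,0],0.058]]}}

```text
time: 17.47
ee_pos: [0.4337, -0.0343, 0.0011]
orientation: [180.0, 0.1, -36.7]
wrist_force: [0.9, -0.6, 0.2]
gripper_width: 0.058
```

Call:
{"op": "step_arm", "data": {"plan": [[[0,0,0.001],[0,0,0],0.058],[[0,0,0.002],[0,0,0],0.058],[[0,0,0.003],[0,0,0],0.058],[[0,0,0.003],[0,0,0],0.058],[[0,0,0.003],[0,0,0],0.058]]}}

```text
time: 17.88
ee_pos: [0.4337, -0.0342, -0.0019]
orientation: [180.0, 0.1, -36.7]
wrist_force: [1.0, -0.8, 0.2]
gripper_width: 0.0577
```

Call:
{"op": "step_arm", "data": {"plan": [[[0,0,0.001],[0,0,0],0.058],[[0,0,0.0015],[0,0,0],0.058],[[0,0,0.002],[0,0,0],0.058],[[0,0,0.002],[0,0,0],0.058],[[0,0,0.002],[0,0,0],0.058]]}}

```text
time: 18.3
ee_pos: [0.4337, -0.0343, -0.0039]
orientation: [180.0, 0.1, -36.7]
wrist_force: [0.7, -1.0, -0.7]
gripper_width: 0.0582
```

Call:
{"op": "step_arm", "data": {"plan": [[[0,0,0.0005],[0,0,0],0.058],[[0,0,0.001],[0,0,0],0.058],[[0,0,0.001],[0,0,0],0.058],[[0,0,0.001],[0,0,0],0.058]]}}

```text
time: 18.63
ee_pos: [0.4339, -0.0343, -0.0046]
orientation: [180.0, 0.1, -36.7]
wrist_force: [-2.2, -0.1, 4.2]
gripper_width: 0.0577
```

Call:
{"op": "step_arm", "data": {"plan": [[[0,0,-0.003],[0,0,0],0.058],[[0,0,-0.003],[0,0,0],0.058],[[0,0,-0.003],[0,0,0],0.045],[[0,0,-0.003],[0,0,0],0.045],[[0,0,-0.003],[0,0,0],0.045]], "force": 25}}

```text
time: 19.05
ee_pos: [0.434, -0.0343, -0.0014]
orientation: [180.0, 0.1, -36.7]
wrist_force: [-2.4, 0.5, 5.9]
gripper_width: 0.0489
```

Call:
{"op": "step_arm", "data": {"plan": [[[0,0,0],[0,0,0],0.045],[[0,0,0],[0,0,0],0.045],[[0,0,0],[0,0,0],0.045]]}}

```text
time: 19.3
ee_pos: [0.434, -0.0344, -0.0014]
orientation: [180.0, 0.1, -36.7]
wrist_force: [-1.4, 0.6, 5.2]
gripper_width: 0.0485
```

```bash
python3 look.py p4 board_c .002
```

```text
speed 0.08 [ 0.434  -0.0344 -0.0014] [ 1.800e+02  1.000e-01 -3.671e+01] 19.3
mark 0.83 [319.1 257.2] [ 0.4366 -0.0354]
reg 0.88 [274.3, 228.9, 368.1, 288.7] [(array([434.5, -34.8]), array([50.2, 34.4]), 53.3)]
```

Call:
{"op": "step_arm", "data": {"plan": [[[0,0,-0.005],[0,0,0],0.045],[[0,0,-0.02],[0,0,0],0.045],[[0,0,-0.045],[0,0,0],0.045],[[0,0,-0.07],[0,0,0],0.045],[[0,0,-0.08],[0,0,0],0.045]]}}

```text
time: 19.87
ee_pos: [0.4356, -0.0348, 0.0811]
orientation: [-179.9, -0.2, -36.7]
wrist_force: [0.7, -0.8, -0.1]
gripper_width: 0.0485
```

```bash
python3 look.py p5 board_c .082;python3 -c "
from h import *
go([.598,.0594,.09],0.1)
im=cv2.imread('pics/p5.png'); cv2.imwrite('pics/p5_c.png',cv2.resize(im[180:360,200:440],None,fx=3,fy=3,interpolation=cv2.INTER_CUBIC))"
```

```text
speed 13.6 [ 0.4356 -0.0348  0.0811] [-179.9    -0.19  -36.71] 19.8667
mark 0.61 [318.2 260.4] [ 0.4358 -0.0334]
reg 0.65 [275.4, 230.2, 366.6, 288.0] [(array([435. , -34.4]), array([50.8, 36. ]), 52.2)]
reg 0.45 [97.3, 145.7, 151.1, 194.4] [(array([535.6,  12.2]), array([23.6, 24.8]), 4.1)]
t 20.02 at [ 0.4342 -0.0345  0.0785] [-179.96   -0.    -36.72] shift [ 0.0752 -0.1732 -0.0114] turn [-3.000e-02 -1.000e-02 -3.682e+01]
```

View pics/p5_c.png

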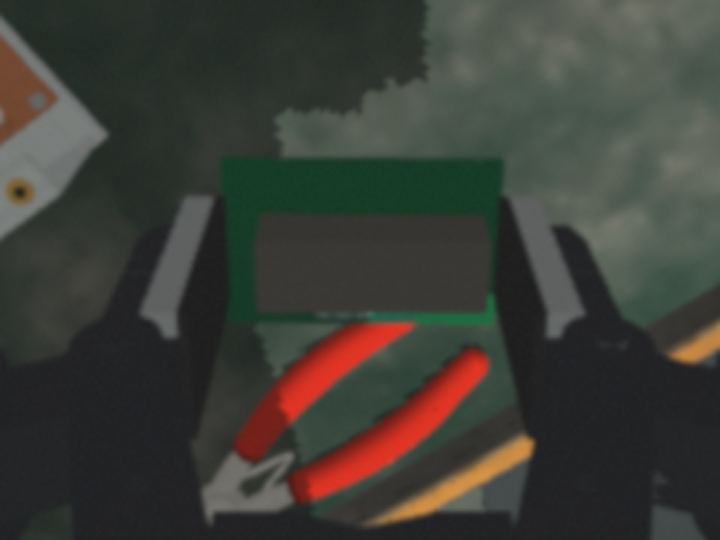

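Call:
{"op": "step_arm", "data": {"plan": [[[0.076,-0.174,-0.012],[0,0,-36.8],0.045],[[0.076,-0.174,-0.012],[0,0,-36.8],0.045],[[0.076,-0.174,-0.012],[0,0,-36.8],0.045],[[0.076,-0.174,-0.012],[0,0,-36.8],0.045],[[0.076,-0.174,-0.012],[0,0,-36.8],0.045]]}}

```text
time: 20.43
ee_pos: [0.6008, 0.0616, 0.0879]
orientation: [-179.9, 0.1, -0.5]
wrist_force: [1.1, 0.2, -0.0]
gripper_width: 0.049
```

Call:
{"op": "step_arm", "data": {"plan": [[[0,0,0],[0,0,-1],0.045],[[0,0,0],[0,0,-1],0.045],[[0,0,0],[0,0,-1],0.045],[[0,0,0],[0,0,-1],0.045]]}}

```text
time: 20.77
ee_pos: [0.5968, 0.0592, 0.0882]
orientation: [-179.9, 0.3, -0.0]
wrist_force: [0.3, 0.2, -0.3]
gripper_width: 0.0491
```

```bash
python3 -c "
from h import *
go([.5996,.0594,.04],0.1)"
```

```text
t 20.77 at [0.5968 0.0592 0.0882] [-1.7993e+02  2.9000e-01 -1.0000e-02] shift [ 0.003  -0.0001  0.0482] turn [-0.07  0.29 -0.11]
```

Call:
{"op": "step_arm", "data": {"plan": [[[0.002,0,0.01],[0,0.2,0],0.045],[[0.002,0,0.022],[0,0.2,0],0.045],[[0.002,0,0.034],[0,0.2,0],0.045],[[0.002,0,0.046],[0,0.2,0],0.045],[[0.002,0,0.054],[0,0.2,0],0.045]]}}

```text
time: 21.18
ee_pos: [0.5991, 0.0596, 0.0333]
orientation: [-179.9, 0.1, 0.1]
wrist_force: [0.5, 0.2, -1.1]
gripper_width: 0.0486
```

Call:
{"op": "step_arm", "data": {"plan": [[[0,0,0],[0,0,0],0.045],[[0,0,0],[0,0,0],0.045],[[0,0,0],[0,0,0],0.045],[[0,0,0],[0,0,0],0.045]]}}

```text
time: 21.52
ee_pos: [0.6015, 0.0597, 0.0369]
orientation: [-179.9, -0.2, 0.1]
wrist_force: [-0.2, 0.1, -0.1]
gripper_width: 0.0485
```

```bash
python3 look.py p6 board_c .036;python3 -c "
from h import *
go([.5996,.0594,.0126],0.1)
im=cv2.imread('pics/p6.png'); cv2.imwrite('pics/p6_c.png',cv2.resize(im[60:360,200:440],None,fx=2,fy=2,interpolation=cv2.INTER_CUBIC))"
```

```text
speed 0.37 [0.6015 0.0597 0.0369] [-1.7995e+02 -2.1000e-01  1.0000e-01] 21.5167
mark 0.61 [321.5 258.6] [0.6009 0.0589]
reg 0.91 [274.6, 231.4, 367.9, 286.5] [(array([599.7,  59.4]), array([35.3, 51.8]), 0.1)]
t 21.67 at [0.6013 0.0598 0.0368] [-1.7995e+02 -2.0000e-01  1.0000e-01] shift [-0.0018  0.0004  0.0242] turn [-0.05 -0.2   0.  ]
```

View pics/p6_c.png

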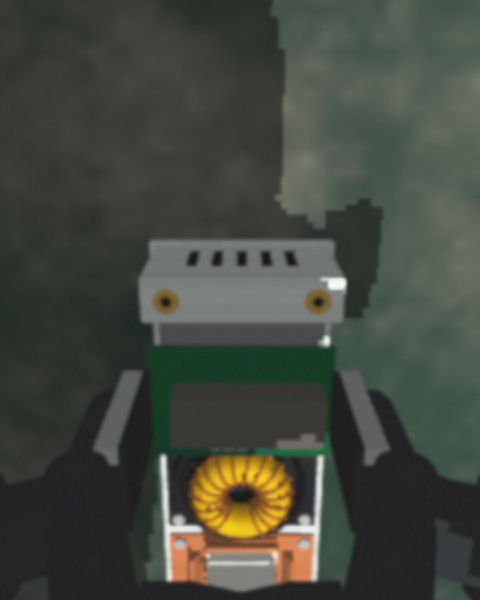

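Call:
{"op": "step_arm", "data": {"plan": [[[-0.002,0.0004,0.005],[0,-0.2,0],0.045],[[-0.002,0.0004,0.01],[0,-0.2,0],0.045],[[-0.002,0.0004,0.014],[0,-0.2,0],0.045],[[-0.002,0.0004,0.018],[0,-0.2,0],0.045],[[-0.002,0.0004,0.021],[0,-0.2,0],0.045]]}}

```text
time: 22.08
ee_pos: [0.5983, 0.0594, 0.0141]
orientation: [-179.9, 0.1, 0.1]
wrist_force: [0.2, -0.0, 0.3]
gripper_width: 0.0488
```

Call:
{"op": "step_arm", "data": {"plan": [[[0,0,0],[0,0,0],0.045],[[0,0,0],[0,0,0],0.045],[[0,0,0],[0,0,0],0.045]]}}

```text
time: 22.33
ee_pos: [0.599, 0.0594, 0.0151]
orientation: [-179.9, 0.1, 0.1]
wrist_force: [-0.0, 0.4, -0.4]
gripper_width: 0.0485
```

```bash
python3 look.py p7 board_c .018;python3 -c "
from h import *
go([.5996,.0594,.0126],0.1)
im=cv2.imread('pics/p7.png'); cv2.imwrite('pics/p7_c.png',cv2.resize(im[60:360,200:440],None,fx=2,fy=2,interpolation=cv2.INTER_CUBIC))"
```

```text
speed 0.32 [0.599  0.0594 0.0151] [-1.7994e+02  7.0000e-02  9.0000e-02] 22.3333
mark 0.61 [319.2 259.1] [0.6003 0.0598]
reg 0.73 [523.3, 210.3, 637.4, 399.6] [(array([553.2, -95.8]), array([135.4,  67.9]), 20.0)]
reg 0.72 [274.5, 235.2, 365.5, 286.8] [(array([598.5,  59.4]), array([32.7, 49.3]), 0.1)]
t 22.48 at [0.5991 0.0594 0.0153] [-1.7994e+02  5.0000e-02  1.0000e-01] shift [ 0.0005 -0.      0.0027] turn [-0.06  0.05 -0.  ]
```

View pics/p7_c.png

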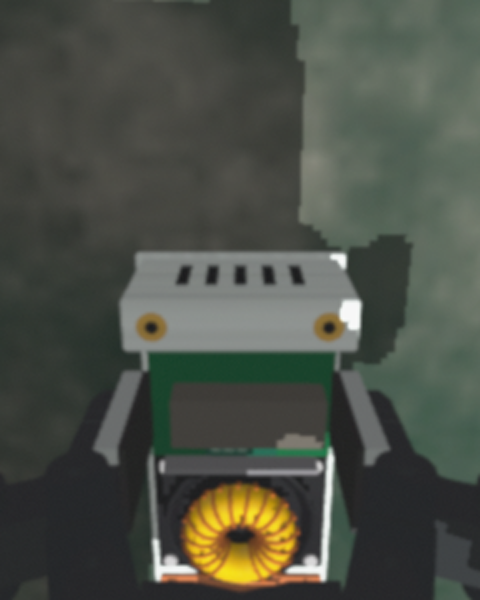

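Call:
{"op": "step_arm", "data": {"plan": [[[0.0005,0,0.001],[0,0,0],0.045],[[0.0005,0,0.002],[0,0,0],0.045],[[0.0005,0,0.0025],[0,0,0],0.045],[[0.0005,0,0.0025],[0,0,0],0.045],[[0.0005,0,0.0025],[0,0,0],0.045]]}}

```text
time: 22.9
ee_pos: [0.5994, 0.0594, 0.0127]
orientation: [-179.9, 0.1, 0.1]
wrist_force: [-1.0, 0.5, 0.8]
gripper_width: 0.0486
```

Call:
{"op": "step_arm", "data": {"plan": [[[0,0,0],[0,0,0],0.056],[[0,0,0],[0,0,0],0.064],[[0,0,0],[0,0,0],0.064],[[0,0,0],[0,0,0],0.064],[[0,0,-0.01],[0,0,0],0.064]]}}

```text
time: 23.32
ee_pos: [0.5975, 0.0594, 0.0207]
orientation: [-179.9, 0.3, 0.1]
wrist_force: [-0.1, 0.4, -0.5]
gripper_width: 0.0639
```

Call:
{"op": "step_arm", "data": {"plan": [[[-0.01,0,-0.04],[0,0,0],0.085],[[-0.02,0,-0.08],[0,0,0],0.085],[[-0.05,0,-0.11],[0,0,0],0.085],[[-0.05,0,-0.11],[0,0,0],0.085],[[-0.05,0,-0.11],[0,0,0],0.085]]}}

```text
time: 23.73
ee_pos: [0.5504, 0.0592, 0.1362]
orientation: [-180.0, -0.3, 0.1]
wrist_force: [-0.0, -0.6, -0.3]
gripper_width: 0.0852
```

Call:
{"op": "step_arm", "data": {"plan": [[[0,0,0],[0,0,0],0.085],[[0,0,0],[0,0,0],0.085],[[0,0,0],[0,0,0],0.085]]}}

```text
time: 23.98
ee_pos: [0.5488, 0.0591, 0.1306]
orientation: [-179.9, 0.3, 0.1]
wrist_force: [-0.2, -0.1, -0.6]
gripper_width: 0.0853
```

```bash
python3 look.py d1 board_c .016;python3 -c "
from h import *
im=cv2.imread('pics/d1.png'); cv2.imwrite('pics/d1_c.png',cv2.resize(im[20:250,260:380],None,fx=2.6,fy=2.6,interpolation=cv2.INTER_CUBIC))"
```

```text
speed 0.21 [0.5488 0.0591 0.1306] [-1.7992e+02  2.9000e-01  9.0000e-02] 23.9833
mark 0.9 [319.4 137.1] [0.6003 0.0601]
reg 0.81 [292.0, 115.0, 349.8, 158.5] [(array([600.4,  59.3]), array([50.8, 34.3]), 89.0)]
```

View pics/d1_c.png

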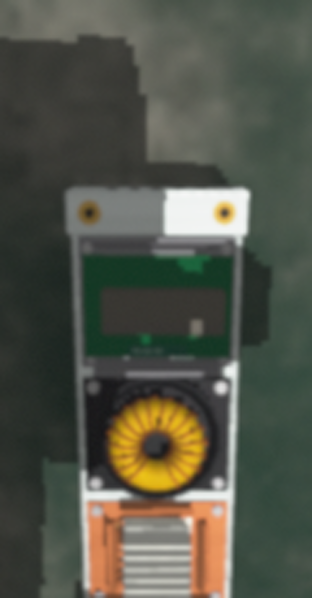

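Call:
{"op": "step_arm", "data": {"plan": [[[0.02,0.193,-0.01],[0,0,22.7],0.0854],[[0.02,0.193,-0.01],[0,0,22.7],0.0854],[[0.02,0.193,-0.01],[0,0,22.7],0.0854],[[0.02,0.193,-0.01],[0,0,22.7],0.0854],[[0.02,0.193,-0.01],[0,0,22.7],0.0854]]}}

```text
time: 24.55
ee_pos: [0.5701, -0.1373, 0.1421]
orientation: [180.0, 0.1, -22.8]
wrist_force: [-0.3, -0.3, 0.3]
gripper_width: 0.0854
```

Call:
{"op": "step_arm", "data": {"plan": [[[0,0,0],[0,0,0],0.0854],[[0,0,0],[0,0,0],0.0854],[[0,0,0],[0,0,0],0.0854],[[0,0,0],[0,0,0],0.0854]]}}

```text
time: 24.88
ee_pos: [0.5694, -0.1325, 0.1416]
orientation: [-180.0, 0.2, -22.5]
wrist_force: [0.1, 1.0, -0.0]
gripper_width: 0.0854
```

```bash
python3 look.py v1 cover_c .014; python3 - <<'E'
from h import *
im=vision.read_camera('scene'); cv2.imwrite('pics/v1s.png',cv2.resize(im[180:250,230:320],None,fx=7,fy=7,interpolation=cv2.INTER_CUBIC)[:,:,::-1])
E
```

```text
speed 0.52 [ 0.5694 -0.1325  0.1416] [-179.96    0.19  -22.53] 24.8833
mark 0.76 [324.6 184.5] [ 0.572 -0.138]
mark 0.24 [136.1 231.7] [0.5993 0.0599]
reg 0.63 [291.1, 91.9, 366.8, 262.7] [(array([ 570.7, -139.1]), array([ 65.6, 169.1]), 66.5)]
```

View pics/v1_o.png

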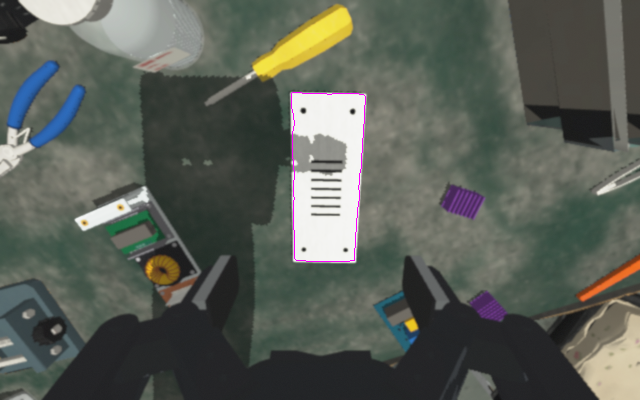

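View pics/v1s.png

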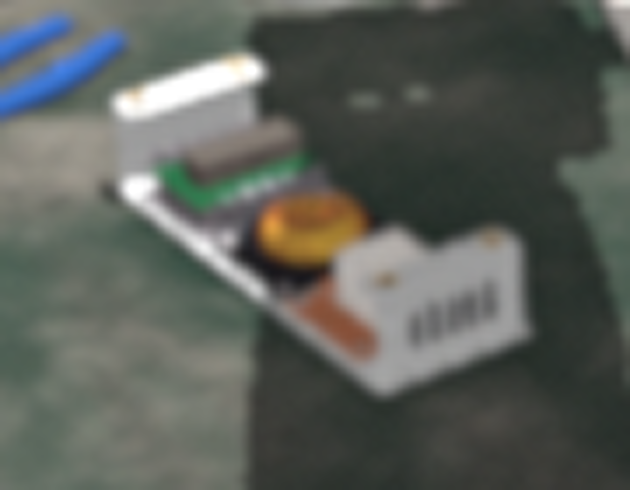

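All three parts sit flat in the scene view. In the wrist view the cover centre is at about (327,178), with its long axis at -23.5°.

Call:
{"op": "step_arm", "data": {"plan": [[[0.0037,0.0056,0.035],[0,0.2,1],0.0854],[[0.0037,0.0056,0.07],[0,0.2,1],0.0854],[[0.0037,0.0056,0.1],[0,0.2,1],0.0854],[[0.0037,0.0056,0.12],[0,0.2,1],0.0854],[[0.0037,0.0056,0.125],[0,0.2,1],0.0854]]}}

```text
time: 25.5
ee_pos: [0.5677, -0.1383, 0.0129]
orientation: [-180.0, 0.4, -23.6]
wrist_force: [-0.4, 0.6, -1.1]
gripper_width: 0.0854
```

Call:
{"op": "step_arm", "data": {"plan": [[[0,0,0],[0,0,0],0.0854],[[0,0,0],[0,0,0],0.0854],[[0,0,0],[0,0,0],0.0854],[[0,0,0],[0,0,0],0.0854]]}}

```text
time: 25.83
ee_pos: [0.5725, -0.1408, 0.0197]
orientation: [-180.0, -0.3, -23.6]
wrist_force: [-0.4, 0.5, 0.6]
gripper_width: 0.0855
```

```bash
python3 look.py v2 cover_c .014; python3 -c "
from h import *
go([.5707,-.1391,-.0035],-23.5)"
```

```text
speed 0.36 [ 0.5725 -0.1408  0.0197] [-179.98   -0.34  -23.59] 25.8333
mark 0.97 [319.9 250.5] [ 0.5742 -0.1413]
mark 0.39 [ 64.2 385.9] [0.5483 0.0632]
reg 0.96 [249.6, 102.4, 385.1, 354.1] [(array([ 576.4, -141.4]), array([ 66.5, 158. ]), 66.5)]
t 25.98 at [ 0.5717 -0.1406  0.0187] [-179.97   -0.24  -23.61] shift [-0.0016 -0.001   0.0222] turn [-0.02 -0.24 -0.11]
```

View pics/v2_o.png

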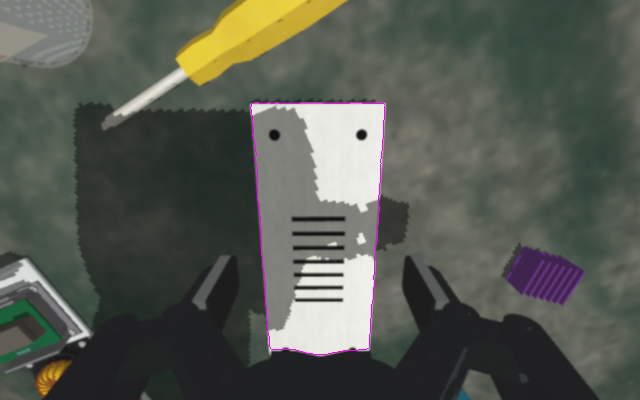

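Call:
{"op": "step_arm", "data": {"plan": [[[-0.0012,-0.001,0.007],[0,-0.2,0],0.0854],[[-0.0012,-0.001,0.014],[0,-0.2,0],0.0854],[[-0.0012,-0.001,0.02],[0,-0.2,0],0.0854],[[-0.0012,-0.001,0.022],[0,-0.2,0],0.0854],[[-0.0012,-0.001,0.022],[0,-0.2,0],0.0854]]}}

```text
time: 26.4
ee_pos: [0.5692, -0.1385, -0.0061]
orientation: [-180.0, 0.3, -23.6]
wrist_force: [-0.9, 0.5, -0.4]
gripper_width: 0.0855
```

Call:
{"op": "step_arm", "data": {"plan": [[[0,0,0],[0,0,0],0.0854],[[0,0,0],[0,0,0],0.0854],[[0,0,0],[0,0,0],0.0854]]}}

```text
time: 26.65
ee_pos: [0.5705, -0.1391, -0.0043]
orientation: [-180.0, 0.1, -23.6]
wrist_force: [-0.4, -1.2, 0.7]
gripper_width: 0.0853
```

Call:
{"op": "step_arm", "data": {"plan": [[[0,0,0],[0,0,0],0.06],[[0,0,0],[0,0,0],0.06],[[0,0,0],[0,0,0],0.06],[[0,0,0],[0,0,0],0.06],[[0,0,0],[0,0,0],0.06]], "force": 40}}

```text
time: 27.07
ee_pos: [0.5708, -0.1391, -0.0039]
orientation: [-180.0, 0.0, -23.6]
wrist_force: [-0.1, 0.2, 4.3]
gripper_width: 0.0656
```

```bash
python3 look.py v3 cover_c .014
```

```text
speed 0.12 [ 0.5708 -0.1391 -0.0039] [-1.7997e+02  2.0000e-02 -2.3610e+01] 27.0667
reg 0.91 [238.5, 95.5, 401.4, 359.1] [(array([ 585.2, -145.5]), array([ 66. , 138.6]), 66.4)]
```

Call:
{"op": "step_arm", "data": {"plan": [[[0,0,-0.01],[0,0,0],0.06],[[0,0,-0.03],[0,0,0],0.06],[[0,0,-0.06],[0,0,0],0.06],[[0,0,-0.09],[0,0,0],0.06],[[0,0,-0.1],[0,0,0],0.06]]}}

```text
time: 27.63
ee_pos: [0.5723, -0.1398, 0.0997]
orientation: [-180.0, -0.3, -23.6]
wrist_force: [0.7, 0.1, -0.1]
gripper_width: 0.0655
```

Call:
{"op": "step_arm", "data": {"plan": [[[0,0,0],[0,0,0],0.06],[[0,0,0],[0,0,0],0.06],[[0,0,0],[0,0,0],0.06]]}}

```text
time: 27.88
ee_pos: [0.5687, -0.1383, 0.0929]
orientation: [-180.0, 0.4, -23.6]
wrist_force: [0.2, -0.5, -2.5]
gripper_width: 0.0658
```

```bash
python3 look.py v4 cover_c .114;python3 -c "
from h import *
go([.5522,.0593,.1],0.1)"
```

```text
speed 0.74 [ 0.5687 -0.1383  0.0929] [-179.98    0.35  -23.61] 27.8833
mark 0.91 [320.1 267.1] [ 0.5761 -0.1414]
reg 0.59 [241.1, 96.2, 401.0, 359.4] [(array([ 585. , -145.4]), array([ 64.1, 134.7]), 66.4)]
t 28.03 at [ 0.569  -0.1384  0.093 ] [-179.98    0.34  -23.61] shift [-0.0946 -0.1745 -0.0064] turn [ -0.09   0.33 -23.71]
```

View pics/v4_o.png

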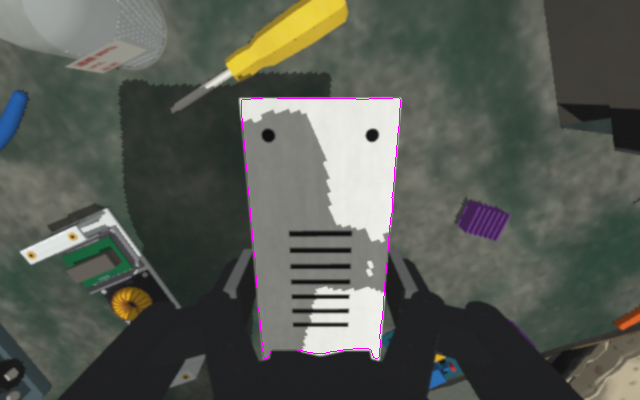

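Call:
{"op": "step_arm", "data": {"plan": [[[-0.02,-0.035,-0.006],[0,0.2,-4.7],0.06],[[-0.038,-0.07,-0.006],[0,0.2,-9.4],0.06],[[-0.057,-0.105,-0.006],[0,0.2,-14.1],0.06],[[-0.076,-0.14,-0.006],[0,0.2,-19],0.06],[[-0.0945,-0.1745,-0.006],[0,0.2,-23.7],0.06]]}}

```text
time: 28.45
ee_pos: [0.5525, 0.0604, 0.1004]
orientation: [-180.0, 0.0, 0.3]
wrist_force: [0.7, -0.0, -1.7]
gripper_width: 0.0655
```

Call:
{"op": "step_arm", "data": {"plan": [[[0,0,0],[0,0,0],0.06],[[0,0,0],[0,0,0],0.06],[[0,0,0],[0,0,0],0.06],[[0,0,0],[0,0,0],0.06],[[0,0,0],[0,0,0],0.06]]}}

```text
time: 28.87
ee_pos: [0.5538, 0.0574, 0.1013]
orientation: [-180.0, -0.1, -0.0]
wrist_force: [-0.2, -0.2, -0.5]
gripper_width: 0.0658
```

```bash
python3 look.py v5 cover_c .118;python3 -c "
from h import *
go([.5522,.0593,.04],0.1)"
```

```text
speed 0.11 [0.5538 0.0574 0.1013] [-1.7999e+02 -9.0000e-02 -4.0000e-02] 28.8667
mark 0.9 [318.5 268.1] [0.5583 0.0581]
mark 0.53 [ 96.1 333.6] [0.5171 0.1795]
reg 0.84 [240.5, 95.9, 403.1, 358.9] [(array([568.9,  57.2]), array([139.9,  66.7]), 0.1)]
reg 0.3 [514.6, 321.4, 564.3, 367.2] [(array([513.4, -69. ]), array([38.6, 18.5]), 44.7)]
t 29.02 at [0.5538 0.0576 0.1015] [-1.7998e+02 -1.1000e-01 -2.0000e-02] shift [-0.0018 -0.0016  0.0615] turn [-0.02 -0.11 -0.12]
```

View pics/v5_o.png

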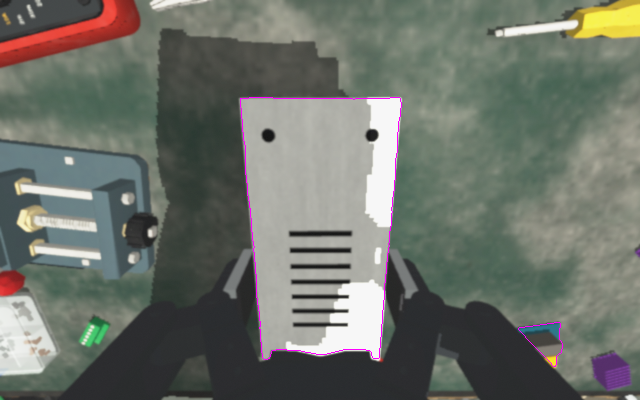

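Call:
{"op": "step_arm", "data": {"plan": [[[-0.0015,-0.0016,0.012],[0,-0.1,-0.2],0.06],[[-0.0015,-0.0016,0.025],[0,-0.1,-0.2],0.06],[[-0.0015,-0.0016,0.038],[0,-0.1,-0.2],0.06],[[-0.0015,-0.0016,0.05],[0,-0.1,-0.2],0.06],[[-0.0015,-0.0016,0.06],[0,-0.1,-0.2],0.06]]}}

```text
time: 29.43
ee_pos: [0.551, 0.0604, 0.039]
orientation: [-180.0, 0.2, 0.3]
wrist_force: [-0.5, -1.1, -2.0]
gripper_width: 0.0661
```

Call:
{"op": "step_arm", "data": {"plan": [[[0,0,0],[0,0,0],0.06],[[0,0,0],[0,0,0],0.06],[[0,0,0],[0,0,0],0.06],[[0,0,0],[0,0,0],0.06],[[0,0,0],[0,0,0],0.06]]}}

```text
time: 29.85
ee_pos: [0.5531, 0.0603, 0.0425]
orientation: [-180.0, -0.1, 0.3]
wrist_force: [0.3, 0.2, -0.8]
gripper_width: 0.0654
```

```bash
python3 look.py v6 cover_c .058;python3 - <<'E'
from h import *
go([.5522,.0593,.0225],0.15)
im=vision.read_camera('scene'); cv2.imwrite('pics/v6s.png',cv2.resize(im[150:260,210:350],None,fx=5,fy=5,interpolation=cv2.INTER_CUBIC)[:,:,::-1])
E
```

```text
speed 0.15 [0.5531 0.0603 0.0425] [-1.7999e+02 -1.2000e-01  3.0000e-01] 29.85
mark 0.82 [319.4 267.1] [0.5573 0.0607]
reg 0.84 [239.4, 96.9, 400.3, 361.1] [(array([567.5,  60.2]), array([141.2,  67.4]), 0.4)]
t 30.0 at [0.5527 0.0603 0.0422] [-1.7998e+02 -8.0000e-02  3.0000e-01] shift [-0.0005  0.001   0.0197] turn [-0.02 -0.08  0.15]
```

View pics/v6s.png

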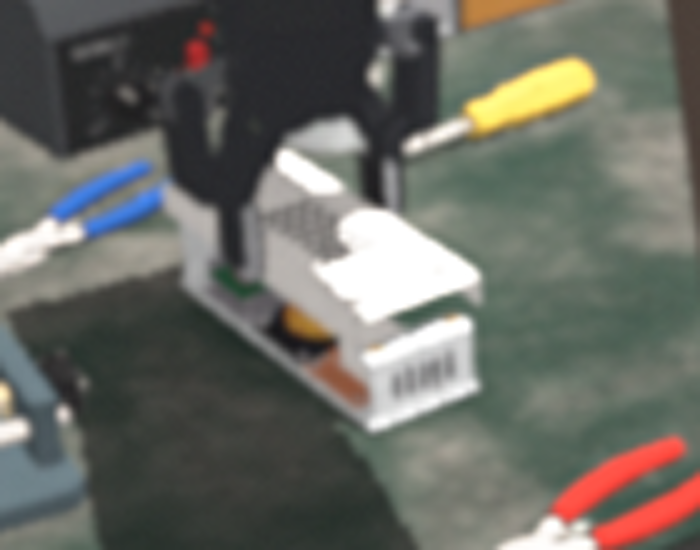

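View pics/v6.png

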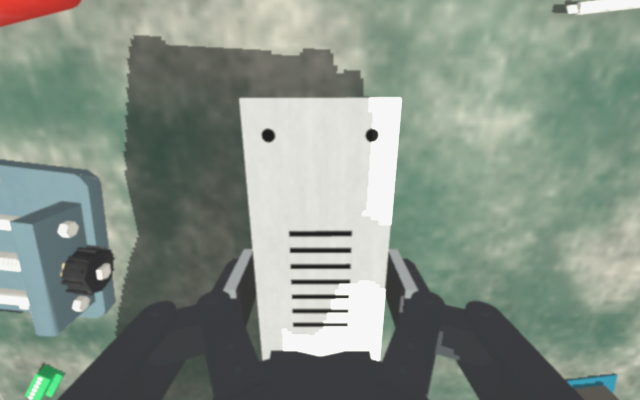

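Call:
{"op": "step_arm", "data": {"plan": [[[-0.0003,0.001,0.004],[0,-0.1,0.15],0.06],[[-0.0003,0.001,0.008],[0,-0.1,0.15],0.06],[[-0.0003,0.001,0.012],[0,-0.1,0.15],0.06],[[-0.0003,0.001,0.015],[0,-0.1,0.15],0.06],[[-0.0003,0.001,0.017],[0,-0.1,0.15],0.06]]}}

```text
time: 30.47
ee_pos: [0.5515, 0.0594, 0.0237]
orientation: [-180.0, 0.2, 0.1]
wrist_force: [0.1, 0.2, -0.3]
gripper_width: 0.0656
```

Call:
{"op": "step_arm", "data": {"plan": [[[0,0,0],[0,0,0],0.06],[[0,0,0],[0,0,0],0.06],[[0,0,0],[0,0,0],0.06],[[0,0,0],[0,0,0],0.06]]}}

```text
time: 30.8
ee_pos: [0.5522, 0.0594, 0.0248]
orientation: [-180.0, 0.1, 0.1]
wrist_force: [0.8, -0.2, -0.7]
gripper_width: 0.0661
```

```bash
python3 - <<'E'
from h import *
go([.5522,.0593,.0222],0.15)
im=vision.read_camera('scene'); cv2.imwrite('pics/v7s.png',cv2.resize(im[150:260,210:350],None,fx=5,fy=5,interpolation=cv2.INTER_CUBIC)[:,:,::-1])
E
```

```text
t 30.8 at [0.5522 0.0594 0.0248] [-1.7998e+02  6.0000e-02  1.5000e-01] shift [-0.      0.0001  0.0026] turn [-0.02  0.06 -0.  ]
```

View pics/v7s.png

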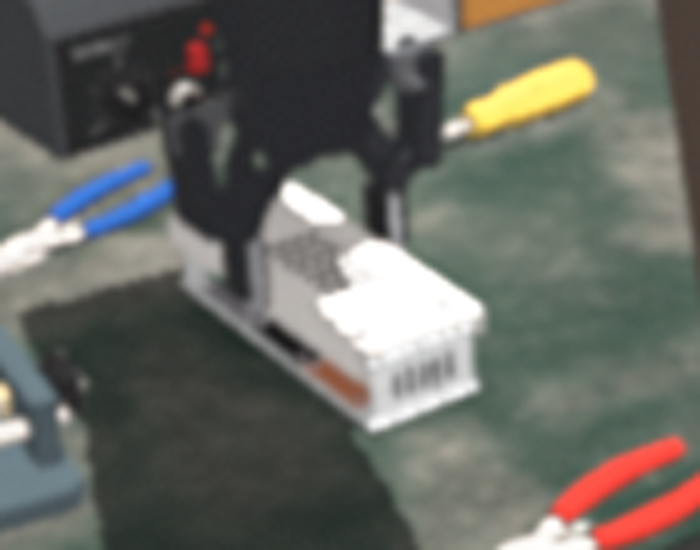

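Call:
{"op": "step_arm", "data": {"plan": [[[0,0,0.001],[0,0,0],0.06],[[0,0,0.002],[0,0,0],0.06],[[0,0,0.0025],[0,0,0],0.06],[[0,0,0.0025],[0,0,0],0.06],[[0,0,0.0025],[0,0,0],0.06]]}}

```text
time: 31.27
ee_pos: [0.5519, 0.0593, 0.022]
orientation: [-180.0, 0.1, 0.1]
wrist_force: [-0.1, -0.7, -1.7]
gripper_width: 0.0656
```

Call:
{"op": "step_arm", "data": {"plan": [[[0,0,0.0005],[0,0,0],0.06],[[0,0,0.001],[0,0,0],0.06],[[0,0,0.001],[0,0,0],0.06],[[0,0,0.001],[0,0,0],0.06]]}}

```text
time: 31.6
ee_pos: [0.5521, 0.0593, 0.0216]
orientation: [-180.0, 0.1, 0.1]
wrist_force: [-2.7, -0.8, 4.7]
gripper_width: 0.0656
```

Contact felt. Release straight open, then lift.

Call:
{"op": "step_arm", "data": {"plan": [[[0,0,-0.0005],[0,0,0],0.07],[[0,0,-0.0005],[0,0,0],0.0854],[[0,0,-0.0005],[0,0,0],0.0854],[[0,0,-0.0005],[0,0,0],0.0854],[[0,0,-0.0005],[0,0,0],0.0854]]}}

```text
time: 32.02
ee_pos: [0.552, 0.0593, 0.0214]
orientation: [-180.0, 0.1, 0.1]
wrist_force: [0.8, 0.2, 0.9]
gripper_width: 0.0856
```

Call:
{"op": "step_arm", "data": {"plan": [[[0,0,0],[0,0,0],0.0854],[[0,0,-0.01],[0,0,0],0.0854],[[0,0,-0.04],[0,0,0],0.0854],[[0,0,-0.08],[0,0,0],0.0854],[[0,0,-0.12],[0,0,0],0.0854]]}}

```text
time: 32.43
ee_pos: [0.5511, 0.0594, 0.1424]
orientation: [-180.0, 0.2, 0.1]
wrist_force: [0.5, -0.4, -0.8]
gripper_width: 0.0855
```

Call:
{"op": "step_arm", "data": {"plan": [[[-0.04,0,0],[0,0,0],0.0854],[[-0.04,0,0],[0,0,0],0.0854],[[-0.04,0,0],[0,0,0],0.0854],[[-0.04,0,0],[0,0,0],0.0854],[[-0.04,0,0],[0,0,0],0.0854]]}}

```text
time: 32.85
ee_pos: [0.5131, 0.0591, 0.1423]
orientation: [-180.0, 0.0, 0.1]
wrist_force: [0.9, 0.2, 0.0]
gripper_width: 0.0854
```

```bash
python3 look.py w1 cover_c .040;python3 - <<'E'
from h import *
im=cv2.imread('pics/w1.png'); cv2.imwrite('pics/w1_c.png',cv2.resize(im[10:270,240:400],None,fx=2.3,fy=2.3,interpolation=cv2.INTER_CUBIC))
im=vision.read_camera('scene'); cv2.imwrite('pics/w1s.png',cv2.resize(im[150:260,210:350],None,fx=5,fy=5,interpolation=cv2.INTER_CUBIC)[:,:,::-1])
E
```

```text
speed 1.1 [0.5131 0.0591 0.1423] [-1.7999e+02  0.0000e+00  1.4000e-01] 32.85
mark 0.98 [322.  153.8] [0.5527 0.0577]
reg 0.87 [276.0, 41.3, 364.4, 244.1] [(array([552.6,  59.1]), array([169. ,  66.2]), 0.0)]
```

View pics/w1_c.png

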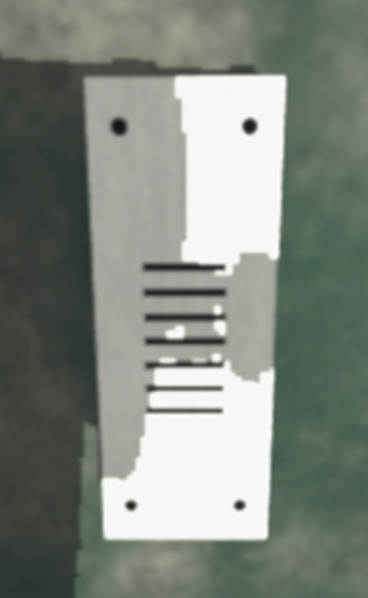

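View pics/w1s.png

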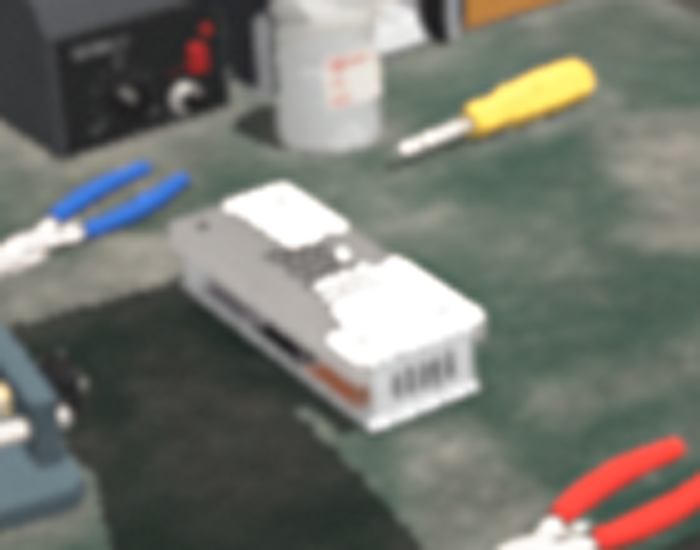

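The wrist view shows the cover top as a 169×66 mm rectangle at z = 40 mm, centred on (0.5526, 0.0591) with 0° skew, against a chassis centre of (0.5522, 0.0593). In the scene view its flanges hang outside both end walls. The gripper is clear, so I'll hand in.

```bash
python3 - <<'E'
from h import *
print(manip.read_state()['time']); print(manip.job_done())
E
```

```text
33.05
the job is handed in; nothing more can be done
None
```

The power module is built and the chassis is closed, and I handed the job in at 33 s of the 99 s limit. I placed the heat sink in the copper frame, the choke in the cup and the board between the carrier rails. I then set the cover over the end walls and let go of everything.

**Last checks:**
- **Cover:** its centre measured (0.5526, 0.0591) against a chassis centre of (0.5522, 0.0593), with 0° skew. It lies level, and the flanges hang outside both end walls.
- **Board:** it measured within 1 mm of its seat.
- **Choke:** it sat flat in the cup, and the arm came down to the expected seating height.
- **Heat sink:** it came down to the right height and looks square, but it lies about 1.5 mm toward the robot from the frame's estimated centre, the limit of the play at the frame's foot. It felt a side force of about 5 N as it went in.

**Other readings:** the choke gripped at 32 mm instead of its stated 36 mm, but it lifted and seated without slipping. I did not go near the blue board, the green plug or the purple look-alikes, and took no separate final picture to check them.

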